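# Fetch a sample vial with sprung tongs and roll it into the reader

### The job

Using the sprung tongs from the white caddy, lift the orange-capped vial out of the deep leaning slot of the cooling block, lay it across the rails of the density reader near their open end and let go of it. Then squeeze the tongs shut and push the vial with them gently along the rails until it drops into the orange nest under the clear hood, and stand the tongs back upright in the caddy. Never touch the vial with the gripper's own fingers or drop it, fling it along or press it hard on the reader, and leave the blue-capped vial, the bottle, the beaker and the jar where they are.

Things in the scene. Friction and masses are not known exactly. Their poses are not given: they have to be found in the camera images.
- tongs_grip (a point): Sprung parallel-jaw tongs, 156 mm tall, standing on their tips in the caddy. Point midway between the two green grip pads, 137 mm above the tips; z up (away from the tips), jaws close along y. Pads 28 mm wide (x), 118 to 156 mm above the tips; outer faces 50 mm apart when open, always parallel. Nothing lies above or between them.
- tongs_tip (a point): Point midway between the lower ends of the tongs' two jaws; axes as tongs_grip. Each jaw is a straight flat strip 20 mm wide (x), 5 mm thick (y). Open, inner faces 32 mm apart, 42 mm over the outer faces; fully shut 4 and 14 mm. Shut pads: 22 mm over the outer faces.
- jaw_l (a joint): Inward travel of one jaw: 0 open, 0.014 m fully shut (a stop). Pads and jaws of both sides always travel equally; about 0.005 on the vial. The spring pushes each pad out with 10 N when open, 14 N when shut, so the tongs can be carried pressed in by only 3 mm.
- tongs: The tongs (120 g) as a whole, origin at tongs_tip, same axes. Two steel guide rods, 54 mm long along y and 7 mm thick, cross 101 mm above the tips.
- vial_center (a point): Centre of the sealed vial with the ORANGE cap: a smooth cylinder 80 mm long, 22 mm across, 40 to 85 g; its axis is its x axis, the 22 mm long cap at the -x end. It starts on the floor of one of the block's two slots, against the slot's end nearer the robot, leaning as the slot does. It stays where it is left on level rails.
- vial: The same orange-capped vial as a whole, origin at its centre, axes as vial_center.
- spare: A like vial with a BLUE cap (origin at its centre) in the other slot; leave it alone.
- block: Aluminium cooling block on a black foot, fixed; origin under it on the table. It leans, so that its two slots' mouths face up and towards its -x (the robot): into the slot is (sin 28, 0, -cos 28 deg) in its frame, 28 deg from vertical. Slots 52 mm wide (y), 88 mm long, 72 mm deep along that axis, side by side along y, 58 mm apart; highest rim 130 mm up.
- slot_left (a point): Centre of the mouth of the block's +y slot, on the rim plane; axes parallel to the block's (not tilted). On the slot's floor two pairs of 5 mm high kerbs hold the vial's ends centred; round the vial's middle 36 mm of its length is free for the jaws, down to the floor.
- slot_right (a point): Centre of the mouth of the block's -y slot; axes and inside as slot_left.
- caddy_floor (a point): Centre of the inner floor of the fixed white caddy, 5 mm above the table; z up. Inside 34 mm (x) by 58 mm (y), walls 5 mm, rim 80 mm above the table, open on top. The tongs stand in it, their y along its y (either way round).
- reader: Density reader, fixed; origin under its centre on the table. Base 130 (x) by 300 mm (y), 18 mm high. Two level steel rails along y, tops 42 mm above the table, 10 mm wide, at x = -28 and +28 mm, from y = +105 to -45 mm; open between them down to the base. Cheeks at x = -46 and +46 mm, 54 mm high, and end stops at y = +105 mm, 62 mm high, 68 mm apart, keep the vial on.
- entry (a point): Point of the reader (x = 0, y = +85 mm, 11 mm above the rail tops) where the vial's centre lies when laid across the rails near their open end, its axis along x. Axes as the reader's; the nest is towards -y.
- nest (a point): Where the vial's centre lies in the nest (reader x = 0, y = -58 mm, 49 mm above the table). Axes as the reader's. The orange nest runs from y = -45 to -71 mm, 4 mm lower than the rails, a black stop wall behind. A clear hood covers y below -52 mm, 78 to 82 mm above the table; behind it (y below -82 mm) a housing 117 mm high.
- bottle: Clear bottle with red cap, 66 mm across, 140 mm tall, origin under its centre; bystander.
- beaker: Clear beaker, 64 mm across, 85 mm tall, origin under its centre; bystander.
- jar: Amber jar with blue cap, 60 mm across, 90 mm tall, origin under its centre; bystander.
Mind the look-alikes: they are no part of the job. There is more than one size of the part that bears caddy_floor; the job needs the largest.

How it is judged:
On the way, in this order (a step that is already met when the one before it is completed fails the run):
1. the orange-capped vial is lifted clear of the cooling block (centre over 150 mm above the table), held by the tongs (height (world z) of vial_center above 0.15 m and contact force between tongs and vial above 0.3 N), for 0.1 s.
2. the vial lies on the reader's rails, at least 60 mm short of the nest, with the tongs off it (x of vial_center in the frame of entry between -0.012 and 0.012 m and z of vial_center in the frame of entry between -0.004 and 0.004 m and y of vial_center in the frame of nest above 0.06 m and contact force between tongs and vial below 0.02 N and linear speed of vial below 0.03 m/s), for 0.2 s.
3. the shut tongs push the vial along the rails (more than half-way to the nest, tongs touching it, jaws shut) (z of vial_center in the frame of entry between -0.004 and 0.004 m and y of vial_center in the frame of nest between 0.012 and 0.06 m and contact force between tongs and vial above 0.02 N and value of joint jaw_l above 0.011 m).
4. the vial has dropped into the nest (x of vial_center in the frame of nest between -0.01 and 0.01 m and y of vial_center in the frame of nest between -0.006 and 0.006 m and z of vial_center in the frame of nest between -0.003 and 0.003 m), for 0.2 s.
At the end, for the whole second after the job is handed in: The orange-capped vial lies at rest in the reader's nest (within 10 mm of its middle along the vial, 6 mm across, 3 mm in height), and the tongs stand released and at rest in the caddy on its floor (tips within 14 mm of its middle and 5 mm of its floor, leaning less than 0.15 rad) (all of step 4 and x of tongs_tip in the frame of caddy_floor between -0.014 and 0.014 m and y of tongs_tip in the frame of caddy_floor between -0.014 and 0.014 m and z of tongs_tip in the frame of caddy_floor below 0.005 m and angle between tongs_tip's own z axis and vertical below 0.15 rad and linear speed of each of vial, tongs below 0.02 m/s and contact force between tongs and vial below 0.02 N); the robot touches nothing.
It fails at once if the gripper's fingers touch the orange-capped vial (contact force between the fingers and vial above 0.3 N).
It fails at once if the vial is knocked or pressed hard on the reader (over 45 N) (contact force between vial and reader above 45 N).
It fails at once if the vial is dropped or flung (faster than 0.5 m/s with the tongs off it) (linear speed of vial above 0.5 m/s and contact force between tongs and vial below 0.02 N).
It fails at once if the blue-capped vial is shifted by more than 15 mm (distance of spare from where it was at the start of the episode above 0.015 m).
It fails at once if the bottle, beaker or jar is shifted by more than 25 mm (distance of any of bottle, beaker, jar from where it was at the start of the episode above 0.025 m).
It also fails if it takes over 66 s, if anything falls off the work surface, if the arm or the gripper's body presses on something with over 40 N, if the wrist force passes 120 N, or if a joint passes its speed limit or range.

### The arm

A 7-joint arm with a two-finger parallel gripper is mounted at the origin on the work surface. World frame = base frame: x ahead of the robot, y to its left, z up, the work surface at z = 0. Lengths are in m, angles in rad, forces in N, time in s.
With the tool pointing down it reaches from about 0.425 to 0.8 m from the base axis. Payload 8.3 kg.
Tool frame: the origin (TCP) lies at the very end of the fingers, on their centre line; the grasp point (between the pads) lies 19 mm behind it; x points along the fingers, z is the direction in which the jaws open and shut, and the axes are right-handed (so a half turn about x gives the same grasp; the last joint's range is limited). The gripper opens to 85 mm and grips with 20 to 120 N. Pads are 22 mm wide; open, the fingers measure 114 mm over their backs; the gripper's body (76 mm by 85 mm) begins 54 mm behind the grasp point. The pads swing forward as they close: fully open they stand 13 mm farther back than shut.
Start: joints at [-1.203, 0.383, 0.016, 1.37, -0.006, 1.388, -0.046], TCP at [0.261, 0.568, 0.231] pointing down, gripper open.
Joint ranges: [-2.95, 2.95], [-0.25, 2.06], [-1.52, 1.56], [0.18, 2.33], [-1.44, 4.58], [0.02, 2.06], [-3.01, 3.01]. Speed limits (rad/s): [2.39, 2.39, 3.01, 3.01, 3.14, 3.14, 3.14].

### API

Orientations are given as a unit quaternion [w, x, y, z].
In Python, from station import arm gives the robot as it stands.
- The arm moves only by the tool step_arm, never from a script. Its arguments are lists of equal length, an entry for each row: "linear": the shift along the tool's x, y, z in cm, a list of three; "rot": the turn, a rotation vector about the tool's x, y, z in degrees, a list of three. A call has 1 to 8 rows; each row is the pose to reach, as a shift and turn from the pose measured when the call began, along the tool's axes at that moment; what a row does not reach only later rows make up. A row lasts 1/10 s, in which the tool goes at most 50 mm and 8.59 degrees, less where a joint would pass 70% of its speed; a pose out of reach is approached as far as the arm can. A call with a gripper value outside its range is refused whole. "gripper" is the closure, from -1 (fully open) to 1 (shut), so that 0 is half open, set as the call begins (left out, the last holds). The fingers move at their own pace and stop on an object; "squeeze" is the grip in N (left out, the last holds). Time passes only in rows, so rows that repeat a pose let the fingers close. It gives the time, the measured TCP pose, the force and the opening at its end, in the units of the state.
- arm.get_state(): the state, without advancing time (a new reading comes with each control period).
- arm.camera(name): name is "scene" or "top" or "wrist"; returns a dict with "color" (480x640x3 uint8, red, green, blue), "depth" (480x640 float32, m along the optical axis (not along the pixel's ray), 0 where there is no reading), "camera_matrix" (3x3 intrinsics, pixels), "extrinsics" (4x4, takes a point from camera to world coordinates). Camera axes: x right, y down, z forward; pixel columns grow to the right and rows downward; lengths in m; the calibration is good to about 2 mm. A picture is of the moment at which its call begins.
- arm.job_done(): hands the job in, once; it reports no verdict.
The state is a dict: "t": time; "qpos": joint angles; "qd": joint speeds; "tau": joint torques, N m; "position": TCP position; "eef_rot": TCP orientation; "contact_force": force on the tool from outside, world axes, zero at the start; "ft_torque": the same for the moment, N m; "finger_gap": opening from 0.0 (shut) to 1.0 (fully open).
Only numpy, scipy, OpenCV 4.12 (cv2) and the standard library are available. Lean on these libraries where they do the work, as an engineer would, in place of code of your own. Each camera call takes 0.05 s, during which the arm holds its last target.

## Working session

There is one attempt and no reset: what is moved stays moved. The work goes in short steps, Python scripts to look and compute and a tool call to move; the robot and the scene stay as the last step left them, time stands still between calls to the robot, and variables do not carry over. Pictures are saved under pics/ and viewed, and the job is handed in when it is done.

Besides the shell and the picture viewer there is one more tool, called after "Request:" by a JSON object that holds its "op" and its "data", one argument or row to a line. step_arm: Moves the arm, as the interface text tells. Its arguments: {"type":"object","properties":{"linear":{"type":"array","items":{"type":"array","items":{"type":"number"}}},"rot":{"type":"array","items":{"type":"array","items":{"type":"number"}}},"gripper":{"type":"number"},"squeeze":{"type":"number"}},"required":["linear","rot"]}

```bash
ls; mkdir -p pics
python3 - <<'E'
from station import arm
import cv2,numpy as np
s=arm.get_state();print(s)
for n in ("scene","top","wrist"):
    c=arm.camera(n);cv2.imwrite(f"pics/{n}0.png",c["color"][:,:,::-1]);np.savez(f"pics/{n}0.npz",**c);print(n,c["camera_matrix"].tolist(),c["extrinsics"].round(4).tolist())
E
```

```text
pics
{'t': 0.0, 'qpos': array([-1.20288731,  0.3842457 ,  0.01631687,  1.37120854, -0.00627825,
        1.38819423, -0.0464834 ]), 'qd': array([-0.00138159, -0.0030122 , -0.00076334, -0.00055698, -0.00084536,
        0.00172083, -0.00056979]), 'tau': array([ 4.89775503e-04, -6.27583337e+01,  8.44715070e-01, -3.71834600e+01,
        1.67048990e-02,  1.38980433e-02,  2.70521423e-05]), 'position': array([0.26072952, 0.56744039, 0.2302491 ]), 'eef_rot': array([ 0.59469992, -0.38200844,  0.59587984,  0.38122011]), 'contact_force': array([ 0.55888643,  0.95544391, -1.0778316 ]), 'ft_torque': array([0.0137013 , 0.00058542, 0.01426612]), 'finger_gap': 1.0007645339677578}
scene [[450.8369074427356, 0.0, 316.6427151581168], [0.0, 450.8369074427356, 239.18956895814702], [0.0, 0.0, 1.0]] [[-0.5419, 0.5985, -0.59, 0.9596], [0.8404, 0.3856, -0.3808, 0.3004], [-0.0004, -0.7022, -0.7119, 0.6418], [0.0, 0.0, 0.0, 1.0]]
top [[460.3851416978625, 0.0, 326.8491239272793], [0.0, 460.3851416978625, 238.0820401928672], [0.0, 0.0, 1.0]] [[0.0169, -0.9966, 0.0804, 0.4692], [-0.9987, -0.0207, -0.0462, 0.0274], [0.0477, -0.0795, -0.9957, 0.8427], [0.0, 0.0, 0.0, 1.0]]
wrist [[397.357326435794, 0.0, 326.13296498913934], [0.0, 397.357326435794, 246.78066191943554], [0.0, 0.0, 1.0]] [[0.4176, 0.8777, 0.2352, 0.2019], [0.9086, -0.4026, -0.1109, 0.5942], [-0.0027, 0.26, -0.9656, 0.3738], [0.0, 0.0, 0.0, 1.0]]
```

View pics/scene0.png

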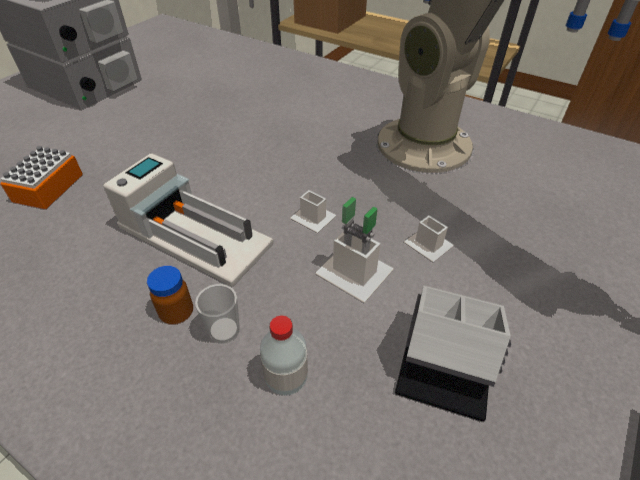

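View pics/top0.png

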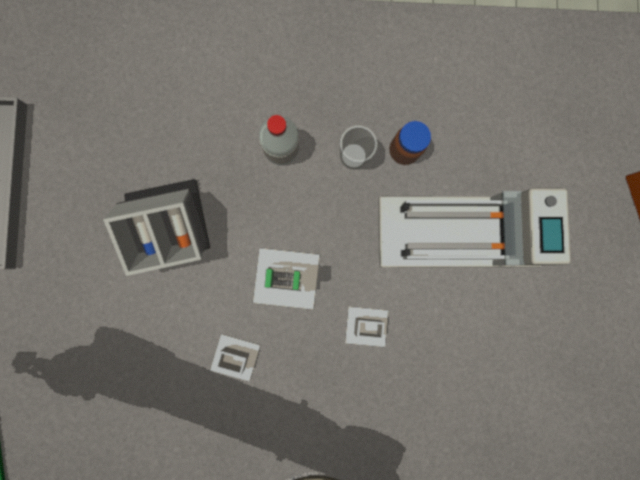

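View pics/wrist0.png

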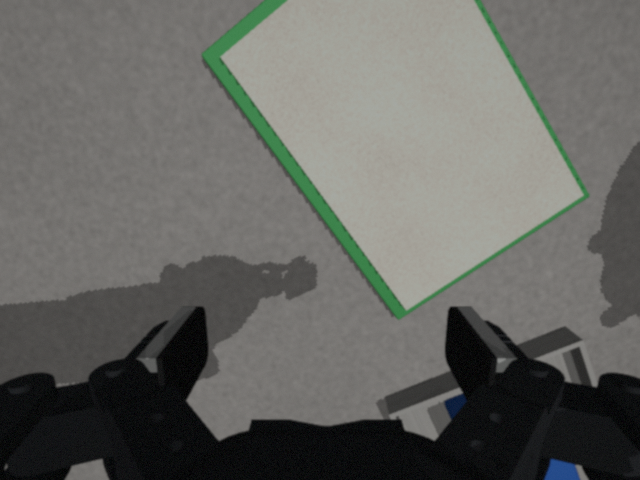

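```bash
cat > h.py <<'E'
import numpy as np,cv2
from scipy.spatial.transform import Rotation as R
def load(n): return dict(np.load(f"pics/{n}.npz"))
def cloud(c):
    K=c["camera_matrix"];E=c["extrinsics"];d=c["depth"]
    v,u=np.mgrid[0:480,0:640]
    p=np.stack([(u-K[0,2])/K[0,0]*d,(v-K[1,2])/K[1,1]*d,d],-1)
    return p@E[:3,:3].T+E[:3,3]
def ray(c,u,v,z):
    K=c["camera_matrix"];E=c["extrinsics"]
    r=E[:3,:3]@np.array([(u-K[0,2])/K[0,0],(v-K[1,2])/K[1,1],1]);o=E[:3,3]
    return o+r*(z-o[2])/r[2]
def proj(c,p):
    K=c["camera_matrix"];E=c["extrinsics"];q=E[:3,:3].T@(np.asarray(p)-E[:3,3]);q=K@q;return q[:2]/q[2]
def crop(c,x0,y0,x1,y1,name,s=4):
    cv2.imwrite(f"pics/{name}.png",cv2.resize(c["color"][y0:y1,x0:x1,::-1],None,fx=s,fy=s,interpolation=cv2.INTER_NEAREST))
E
python3 - <<'E'
from h import *
t=load("top0");s=load("scene0")
crop(t,90,170,220,290,"t_block",5);crop(t,370,180,580,275,"t_reader",3.8);crop(t,250,245,325,310,"t_caddy",8)
crop(s,395,270,520,420,"s_block",4)
hsv=cv2.cvtColor(t["color"],cv2.COLOR_RGB2HSV);P=cloud(t)
def masks(c,lo,hi):
    h=cv2.cvtColor(c["color"],cv2.COLOR_RGB2HSV);return cv2.inRange(h,lo,hi)
for n,c in(("top",t),("scene",s)):
    P=cloud(c)
    for nm,lo,hi in(("green",(45,80,40),(75,255,255)),("orange",(3,150,100),(18,255,255)),("blue",(105,120,50),(125,255,255))):
        m=masks(c,lo,hi);k,l,st,ce=cv2.connectedComponentsWithStats(m)
        for i in range(1,k):
            if st[i,4]>25:
                q=P[l==i];q=q[np.isfinite(q).all(1)]
                print(n,nm,st[i],ce[i].round(1),np.median(q,0).round(4),np.percentile(q[:,2],[2,50,98]).round(4))
E
```

```text
top green [265 269   8  18 114] [268.6 277.5] [0.4651 0.0801 0.1606] [0.1418 0.1606 0.1632]
top green [293 271   7  19 106] [295.9 280. ] [0.4614 0.0402 0.1609] [0.1544 0.1609 0.1634]
top green [  0 448   4  32  71] [  1.  467.1] [0.1322 0.536  0.0058] [0.0008 0.0058 0.0113]
top orange [491 212  12   6  62] [496.8 214.8] [ 0.5821 -0.3145  0.0383] [0.0358 0.0383 0.0413]
top orange [177 235  13  12 112] [183.2 240.7] [0.5239 0.2362 0.0453] [0.0394 0.0453 0.0506]
top orange [492 243  12   6  55] [498.  245.5] [ 0.5266 -0.316   0.0381] [0.0311 0.0381 0.0408]
top blue [400 121  31  31 750] [414.7 136.3] [ 0.7047 -0.1531  0.0902] [0.0872 0.0902 0.093 ]
top blue [143 243  12  12  92] [148.7 248.3] [0.5101 0.2934 0.0459] [0.0402 0.0459 0.0522]
scene green [343 197  13  26 170] [349.1 209.3] [0.4642 0.045  0.1499] [0.1274 0.1499 0.1629]
scene green [363 207  14  27 242] [369.6 220.2] [0.4697 0.0856 0.149 ] [0.1266 0.149  0.1626]
scene orange [   0  156   82   53 1754] [ 45.3 186.3] [ 0.6429 -0.5989  0.0322] [0.0043 0.0322 0.055 ]
scene orange [174 201  10  13  83] [178.4 206.3] [ 0.5302 -0.3146  0.0348] [0.0203 0.0348 0.0389]
scene orange [153 217  11   7  46] [158.4 219.6] [ 0.5819 -0.3152  0.0374] [0.0197 0.0374 0.0388]
scene orange [153 283  33  21 197] [172.3 296.7] [ 0.7163 -0.1303  0.0638] [0.0586 0.0638 0.0691]
scene blue [566  12  21  17 223] [575.6  21. ] [-0.3926  0.2045  0.2194] [0.2034 0.2194 0.2317]
scene blue [608  19  23  19 259] [618.4  29. ] [-0.3926  0.3022  0.2194] [0.2031 0.2194 0.2326]
scene blue [147 266  35  30 844] [164.2 280.5] [ 0.7087 -0.1479  0.0895] [0.0771 0.0895 0.0917]
```

Run:
```python
import cv2,numpy as np
a=[cv2.imread(f"pics/{n}.png") for n in("t_block","t_caddy")]
print([x.shape for x in a])
```

```text
[(600, 650, 3), (520, 600, 3)]
```

View pics/t_block.png

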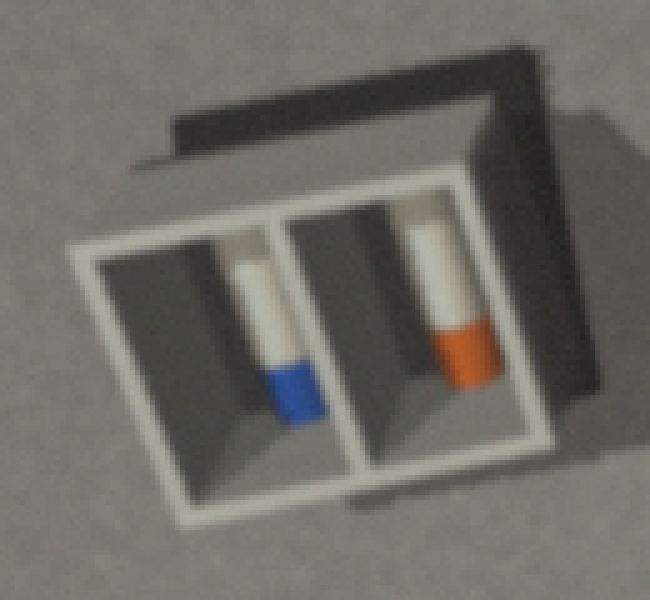

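View pics/t_reader.png

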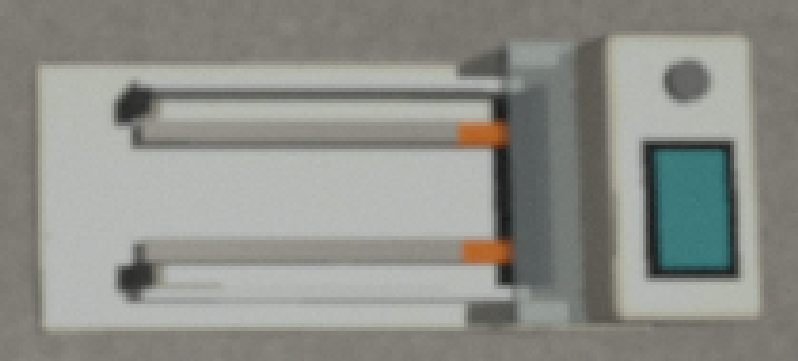

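View pics/t_caddy.png

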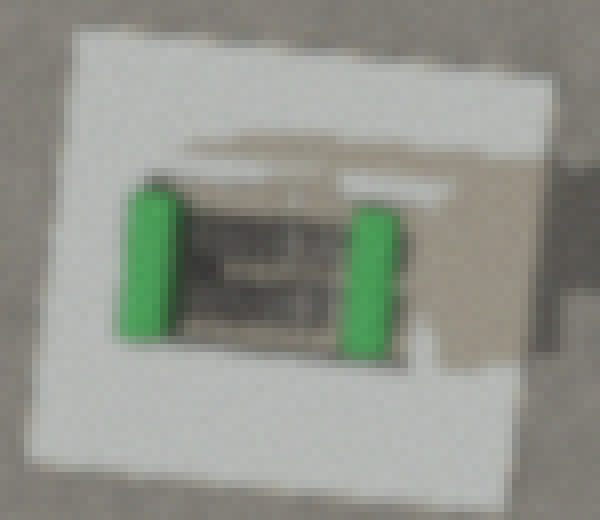

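View pics/s_block.png

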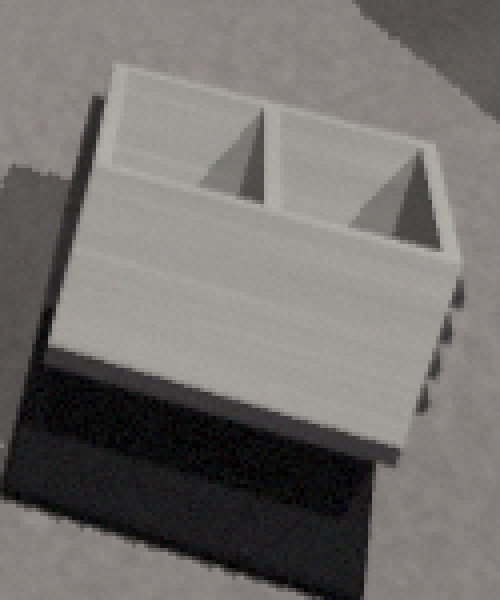

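Run:
```python
from h import *
for n in("top0","scene0"):
    c=load(n);P=cloud(c);col=c["color"].astype(int);hsv=cv2.cvtColor(c["color"],cv2.COLOR_RGB2HSV)
    # tongs pads top
    g=cv2.inRange(hsv,(45,80,40),(75,255,255))>0
    for sy in((0.06,0.12),(0.0,0.06)):
        q=P[g&(P[...,1]>sy[0])&(P[...,1]<sy[1])&(P[...,2]>.157)&(P[...,0]>.4)&(P[...,0]<.52)]
        print(n,"pad",len(q),q.mean(0).round(4))
        r=cv2.minAreaRect(q[:,:2].astype(np.float32)*1000);print(r)
    # table plane
    q=P[200:400,300:600].reshape(-1,3);q=q[np.abs(q[:,2])<.006];print("table z",np.median(q[:,2]).round(4))
    # reader base top
    def band(z0,z1,x0,x1,y0,y1,S=None):
        m=(P[...,2]>z0)&(P[...,2]<z1)&(P[...,0]>x0)&(P[...,0]<x1)&(P[...,1]>y0)&(P[...,1]<y1);return m
    m=band(.012,.023,.44,.68,-.45,-.0)
    q=P[m];print("base",len(q),np.percentile(q,[1,99],axis=0).round(4).tolist(),cv2.minAreaRect(q[:,:2].astype(np.float32)*1000))
    m=band(.038,.046,.44,.68,-.31,-.0);q=P[m]
    for lo,hi in((.5,.556),(.556,.61)):
        w=q[(q[:,0]>lo)&(q[:,0]<hi)]
        print("rail",len(w),w.mean(0).round(4))
        if len(w)>20:
            f=np.polyfit(w[:,1],w[:,0],1);print(f, w[:,1].min(),w[:,1].max())
```

```text
top0 pad 97 [0.4641 0.0811 0.1607]
((464.34857177734375, 81.28458404541016), (7.82687520980835, 25.3594970703125), 86.35770416259766)
top0 pad 104 [0.4613 0.0403 0.1675]
((461.4855041503906, 40.48760223388672), (15.960041999816895, 25.751802444458008), 62.295379638671875)
table z 0.0001
base 6269 [[0.4875, -0.3271, 0.0138], [0.6172, -0.1059, 0.0221]] ((584.7353515625, -218.46826171875), (194.4041748046875, 364.1570739746094), 1.0213477611541748)
rail 495 [ 0.5235 -0.2268  0.042 ]
[-0.06101047  0.50968921] -0.3092755979802145 -0.14322205688408662
rail 569 [ 0.5821 -0.2247  0.0423]
[-0.01181761  0.57946496] -0.30950019526110006 -0.14138994563995
scene0 pad 79 [0.4657 0.0834 0.1608]
((464.2159729003906, 83.12348937988281), (8.252610206604004, 29.158008575439453), 84.08836364746094)
scene0 pad 68 [0.4621 0.0424 0.1611]
((461.4752502441406, 41.70588684082031), (9.082128524780273, 26.88392448425293), 85.71009826660156)
table z 0.0009
base 3260 [[0.491, -0.3777, 0.0126], [0.62, -0.1042, 0.0226]] ((559.4215087890625, -220.46005249023438), (334.9468078613281, 185.48590087890625), 79.80068969726562)
rail 523 [ 0.5194 -0.2229  0.0415]
[-0.00808786  0.51762754] -0.30891057325652405 -0.14228319264786288
rail 535 [ 0.5892 -0.2248  0.0416]
[-0.00533981  0.58800665] -0.3097038083281719 -0.1396825490277509
```

Run:
```python
from h import *
c=load("top0");col=c["color"];g=cv2.cvtColor(col,cv2.COLOR_RGB2GRAY).astype(np.float32)
def edge_v(u,v0,v1,sign):
    p=g[v0:v1,u];d=np.diff(p)*sign;i=d.argmax();
    if 0<i<len(d)-1:
        a,b,e=d[i-1],d[i],d[i+1];i=i+0.5*(a-e)/(a-2*b+e+1e-9)
    return v0+i+.5,d.max()
def edge_u(v,u0,u1,sign):
    p=g[v,u0:u1];d=np.diff(p)*sign;i=d.argmax()
    if 0<i<len(d)-1:
        a,b,e=d[i-1],d[i],d[i+1];i=i+0.5*(a-e)/(a-2*b+e+1e-9)
    return u0+i+.5,d.max()
z=.018
top=np.array([ray(c,u,edge_v(u,190,203,1)[0],z) for u in range(385,480,4)])
bot=np.array([ray(c,u,edge_v(u,260,273,-1)[0],z) for u in range(385,490,4)])
lef=np.array([ray(c,edge_u(v,374,388,1)[0],v,z) for v in range(203,262,3)])
for n,a in(("top",top),("bot",bot)):
    f=np.polyfit(a[:,1],a[:,0],1);print(n,f,"x at y=-.2:",np.polyval(f,-.2),(a[:,0]-np.polyval(f,a[:,1])).std())
f=np.polyfit(lef[:,0],lef[:,1],1);print("left",f,"y at .555",np.polyval(f,.555),(lef[:,1]-np.polyval(f,lef[:,0])).std())
hsv=cv2.cvtColor(col,cv2.COLOR_RGB2HSV);o=cv2.inRange(hsv,(3,150,100),(18,255,255))
for v0,v1 in((210,220),(241,250)):
    r=[]
    for v in range(v0,v1):
        us=np.where(o[v,480:515])[0]
        if len(us)>5:r.append((us.min()+480,us.max()+480,v))
    print(r); 
    for a,b,v in r[2:3]: print(ray(c,a-.5,v,.038).round(4))
s=load("scene0");hsv=cv2.cvtColor(s["color"],cv2.COLOR_RGB2HSV);
crop(s,100,150,280,280,"s_reader",4.4)
```

```text
top [-0.02550351  0.61109054] x at y=-.2: 0.6161912380889834 0.00012343575827065587
bot [-0.02204084  0.48441989] x at y=-.2: 0.488828060414499 0.00016655843414027822
left [ 0.02426699 -0.12012627] y at .555 -0.10665808902911085 0.0003365984423164904
[(np.int64(491), np.int64(502), 213), (np.int64(491), np.int64(502), 214), (np.int64(491), np.int64(502), 215), (np.int64(491), np.int64(502), 216), (np.int64(492), np.int64(502), 217)]
[ 0.5818 -0.303   0.038 ]
[(np.int64(492), np.int64(503), 244), (np.int64(492), np.int64(503), 245), (np.int64(492), np.int64(503), 246), (np.int64(492), np.int64(503), 247)]
[ 0.5261 -0.3041  0.038 ]
```

View pics/s_reader.png

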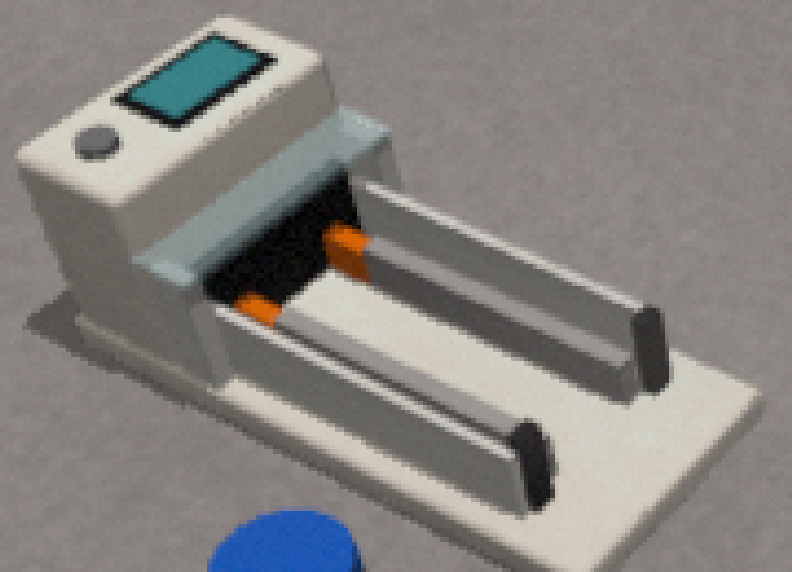

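Run:
```python
from h import *
s=load("scene0")
for n,u,v,z in(("strip/rail R",358,243,.041),("strip/rail L",279,318,.041),("baseR corner",760,393,.018),("baseL corner",602,566,.018),("railR end",636,362,.042),("railL end far",520,420,.042)):
    print(n,ray(s,u/4.4+99.6,v/4.4+149.6,z).round(4))
t=load("top0")
for n,u,v,z in(("railU end",140,135,.042),("railD end",140,250,.042),):
    print(n,ray(t,u/3.8+369.6,v/3.8+179.6,z).round(4))
# block rim
for c,n,cr,off,sc in((t,"top",[(75,250),(460,170),(550,440),(185,525)],(90,170),5),):
  P=cloud(c)
  m=np.zeros((480,640),np.uint8)
  pts=np.array([[ (a/sc+off[0]-.4),(b/sc+off[1]-.4)] for a,b in cr])
  for x in P[np.clip(np.round(pts[:,1]).astype(int),0,479),np.round(pts[:,0]).astype(int)]: print("corner",x.round(4))
```

```text
strip/rail R [ 0.5283 -0.3047  0.041 ]
strip/rail L [ 0.5838 -0.2978  0.041 ]
baseR corner [ 0.4887 -0.106   0.018 ]
baseL corner [ 0.603  -0.1007  0.018 ]
railR end [ 0.5207 -0.1467  0.042 ]
railL end far [ 0.5741 -0.1655  0.042 ]
railU end [ 0.5775 -0.1499  0.042 ]
railD end [ 0.5239 -0.1501  0.042 ]
corner [0.5477 0.3347 0.1268]
corner [0.5749 0.2189 0.1289]
corner [0.4937 0.1991 0.0806]
corner [0.4641 0.3135 0.0841]
```

Run:
```python
from h import *
t=load("top0");s=load("scene0")
a=t["color"][195:280,98:206,::-1];cv2.imwrite("pics/tb2.png",cv2.resize(a,None,fx=7,fy=7,interpolation=cv2.INTER_CUBIC))
a=s["color"][280:345,405:515,::-1];cv2.imwrite("pics/sb2.png",cv2.resize(a,None,fx=7,fy=7,interpolation=cv2.INTER_CUBIC))
```

```text
(no output)
```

View pics/tb2.png

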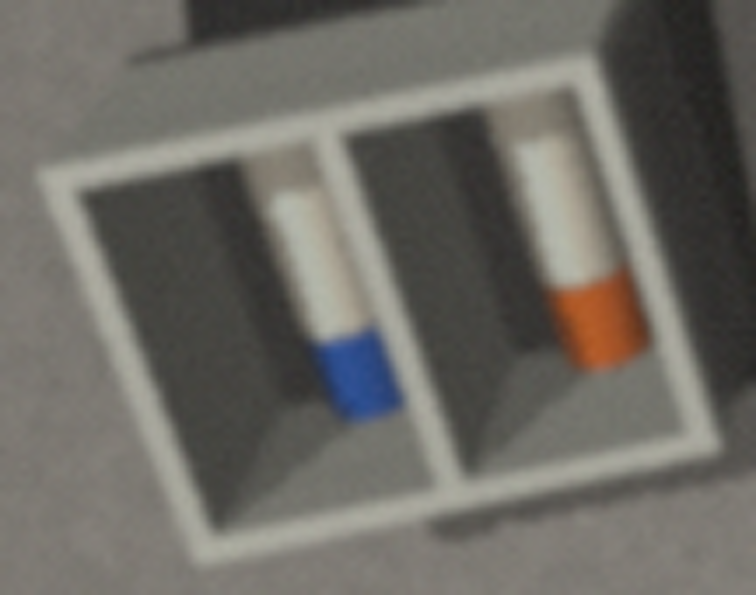

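View pics/sb2.png

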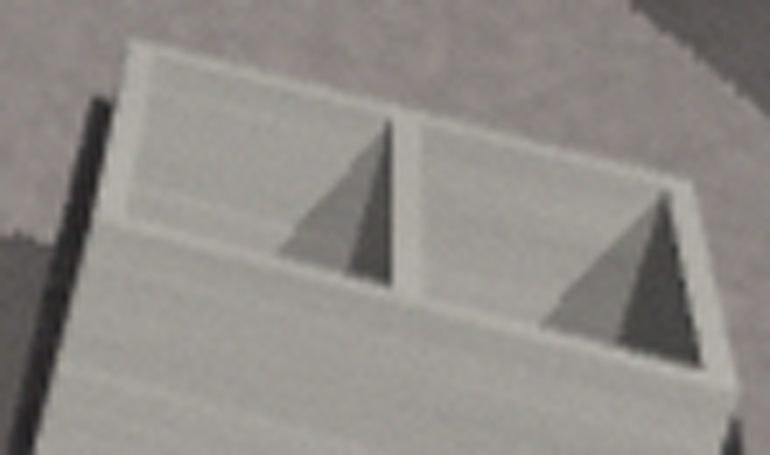

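Run:
```python
from h import *
t=load("top0");s=load("scene0")
def rr(c,u,v):
    K=c["camera_matrix"];E=c["extrinsics"];r=E[:3,:3]@np.array([(u-K[0,2])/K[0,0],(v-K[1,2])/K[1,1],1]);return E[:3,3],r/np.linalg.norm(r)
def tri(a,b):
    (o1,d1),(o2,d2)=a,b
    A=np.stack([d1,-d2],1);k=np.linalg.lstsq(A,o2-o1,rcond=None)[0];p,q=o1+k[0]*d1,o2+k[1]*d2;return (p+q)/2,np.linalg.norm(p-q)
T={"hl":(38,172),"hr":(592,52),"lr":(722,452),"ll":(200,568)}
S={"hl":(740,388),"hr":(98,218),"lr":(130,40),"ll":(690,180)}
f=lambda p:((p[0]+.5)/7-.5+98,(p[1]+.5)/7-.5+195)
g=lambda p:((p[0]+.5)/7-.5+405,(p[1]+.5)/7-.5+280)
C={}
for k in T:
    C[k],e=tri(rr(t,*f(T[k])),rr(s,*g(S[k])));print(k,C[k].round(4),round(e,4))
print("len",[np.linalg.norm(C[a]-C[b]).round(4) for a,b in(("hl","hr"),("lr","ll"),("hl","ll"),("hr","lr"))])
yv=(C["hl"]-C["hr"]+C["ll"]-C["lr"]);print("yaw",np.degrees(np.arctan2(-yv[0],yv[1])))
xv=(C["hl"]-C["ll"]+C["hr"]-C["lr"]);print("yaw x",np.degrees(np.arctan2(xv[1],xv[0])),"tilt",np.degrees(np.arcsin(xv[2]/np.linalg.norm(xv))))
psi=np.arctan2(-yv[0],yv[1]);ctr=sum(C.values())/4;print("ctr",ctr)
# slot via plane: 
n=np.array([-np.sin(np.radians(28))*np.cos(psi),-np.sin(np.radians(28))*np.sin(psi),np.cos(np.radians(28))])
hz=.130-.5*0.100*np.sin(np.radians(28))
p0=ctr.copy();p0[2]=hz;print("expected ctr z",hz)
I={"hl":(345,135),"hr":(575,92),"lr":(690,432),"ll":(465,478)}
ex=np.array([np.cos(psi)*np.cos(np.radians(28)),np.sin(psi)*np.cos(np.radians(28)),np.sin(np.radians(28))]);ey=np.array([-np.sin(psi),np.cos(psi),0])
for D in(T,I):
  acc=[]
  for k in D:
    o,d=rr(t,*f(D[k]));q=o+d*((p0-o)@n)/(d@n);acc.append(q);print(k,((q-p0)@ex).round(4),((q-p0)@ey).round(4))
  m=np.mean(acc,0);print("mean",m.round(4))
```

```text
hl [0.5482 0.3365 0.1317] 0.0017
hr [0.5773 0.2192 0.1313] 0.0021
lr [0.4916 0.198  0.0828] 0.0013
ll [0.4626 0.3158 0.0836] 0.0016
len [np.float64(0.1209), np.float64(0.1212), np.float64(0.1003), np.float64(0.1007)]
yaw 13.867376406299645
yaw x 13.745411468066635 tilt 28.688915353654696
ctr [0.51991066 0.26735694 0.10734397]
expected ctr z 0.10652642186070546
hl 0.0503 0.06
hr 0.0504 -0.0614
lr -0.0499 -0.0613
ll -0.0497 0.06
mean [0.5203 0.2668 0.1067]
hl 0.0438 -0.0047
hr 0.0423 -0.0551
lr -0.0432 -0.0557
ll -0.0422 -0.0037
mean [0.5272 0.2385 0.1066]
```

```bash
cat >> h.py <<'E'
d2r=np.radians
def Rq(q): return R.from_quat([q[1],q[2],q[3],q[0]])
def tongR(yaw,tilt=0):
    # tongs frame in world: yaw about z, then tilt so z leans toward -x (tool points +x/down)
    return R.from_euler('z',yaw,degrees=True)*R.from_euler('y',-tilt,degrees=True)
def toolR(Rt,flip=False):
    # tool x=-tz, tool z=+-ty
    M=Rt.as_matrix();x=-M[:,2];z=M[:,1]*(-1 if flip else 1);y=np.cross(z,x)
    return R.from_matrix(np.stack([x,y,z],1))
FL=None
def plan(pos,Rtool,st=None):
    from station import arm
    st=st or arm.get_state()
    p=st["position"];R0=Rq(st["eef_rot"])
    lin=R0.inv().apply(np.asarray(pos)-p)*100;rv=(R0.inv()*Rtool).as_rotvec(degrees=True)
    return lin.round(2),rv.round(2)
def show():
    from station import arm
    st=arm.get_state();print("t",round(st["t"],2),"p",st["position"].round(4),"gap",round(st["finger_gap"],3),"F",st["contact_force"].round(1));M=Rq(st["eef_rot"]).as_matrix();print("x",M[:,0].round(3),"z",M[:,2].round(3),"q",st["qpos"].round(2));return st
E
python3 - <<'E'
from h import *
show()
for fl in(False,True):
    print(fl,plan((.463,.0618,.25),toolR(tongR(-3.8),fl)), toolR(tongR(-3.8),fl).as_matrix().round(2).tolist())
E
```

```text
t 0.15 p [0.2608 0.5676 0.2305] gap 0.997 F [ 0.   0.6 -0.3]
x [-0.001 -0.001 -1.   ] z [ 0.418  0.909 -0.002] q [-1.2   0.38  0.02  1.37 -0.01  1.39 -0.05]
False (array([ -1.89, -39.49, -37.52]), array([-2.088e+01, -9.000e-02, -1.000e-02])) [[0.0, -1.0, 0.07], [0.0, 0.07, 1.0], [-1.0, 0.0, 0.0]]
True (array([ -1.89, -39.49, -37.52]), array([ 1.5912e+02, -2.0000e-02,  1.2000e-01])) [[0.0, 1.0, -0.07], [0.0, -0.07, -1.0], [-1.0, 0.0, 0.0]]
```

Request:
{"op": "step_arm", "data": {
  "linear": [
    [-1.9,-5,-4.7],
    [-1.9,-10,-9.4],
    [-1.9,-15,-14],
    [-1.9,-19,-18],
    [-1.9,-23,-22],
    [-1.9,-27,-26],
    [-1.9,-31,-30],
    [-1.9,-35,-33.5]
  ],
  "rot": [
    [-3,0,0],
    [-6,0,0],
    [-9,0,0],
    [-12,0,0],
    [-15,0,0],
    [-17,0,0],
    [-19,0,0],
    [-20.9,0,0]
  ],
  "gripper": -0.7,
  "squeeze": 40
}}

```text
t: 0.95
position: [0.4068, 0.1952, 0.2498]
eef_rot: [0.515, -0.484, 0.516, 0.483]
contact_force: [1.5, 0.7, 0.7]
finger_gap: 0.853
```

Run:
```python
from h import *
show()
print(plan((.463,.0618,.121),toolR(tongR(-3.8))))
```

```text
t 0.95 p [0.4068 0.1952 0.2498] gap 0.853 F [1.5 0.7 0.7]
x [-0.001 -0.001 -1.   ] z [ 0.064  0.998 -0.001] q [-0.76 -0.01  0.24  1.8   0.    1.36  0.99]
(array([ 12.89,  -6.48, -12.94]), array([ 0.1 , -0.06, -0.03]))
```

Request:
{"op": "step_arm", "data": {
  "linear": [
    [0,-3,-5],
    [0,-5.5,-10],
    [0,-6.5,-12.9],
    [0,-6.5,-12.9],
    [0,-6.5,-12.9]
  ],
  "rot": [
    [0,0,0],
    [0,0,0],
    [0,0,0],
    [0,0,0],
    [0,0,0]
  ]
}}

```text
t: 1.45
position: [0.4633, 0.0614, 0.2498]
eef_rot: [0.516, -0.483, 0.517, 0.483]
contact_force: [-0.5, 0.9, -0.8]
finger_gap: 0.849
```

Run:
```python
from h import *
from station import arm
show()
for n in("wrist",):
    c=arm.camera(n);cv2.imwrite(f"pics/{n}1.png",c["color"][:,:,::-1]);np.savez(f"pics/{n}1.npz",**c)
hsv=cv2.cvtColor(c["color"],cv2.COLOR_RGB2HSV);P=cloud(c);g=cv2.inRange(hsv,(45,80,40),(75,255,255))
k,l,st,ce=cv2.connectedComponentsWithStats(g)
for i in range(1,k):
    if st[i,4]>60: print(st[i],ce[i],np.median(P[l==i],0).round(4),ray(c,*ce[i],.161).round(4))
```

```text
t 1.45 p [0.4633 0.0614 0.2498] gap 0.849 F [-0.5  0.9 -0.8]
x [-0.001 -0.001 -1.   ] z [ 0.067  0.998 -0.001] q [-0.6   0.02  0.41  1.77 -0.01  1.36  1.31]
[284 216  19  55 832] [293.09375    243.06129808] [0.457  0.0403 0.1613] [0.457  0.0406 0.161 ]
[349 216  17  55 832] [357.08774038 243.30528846] [0.4602 0.0792 0.1613] [0.4598 0.0791 0.161 ]
```

View pics/wrist1.png

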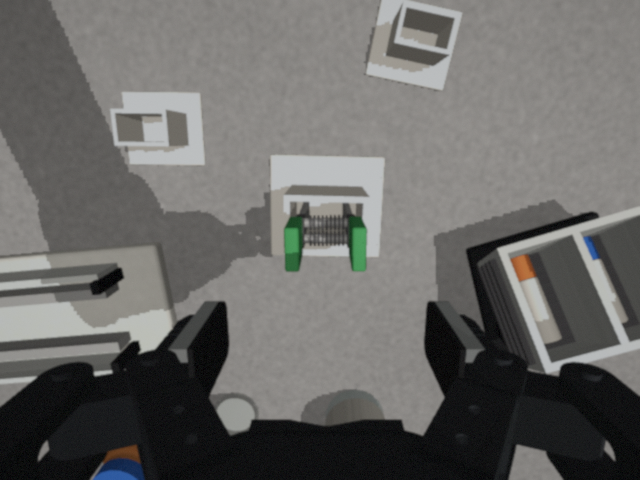

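Run:
```python
from h import *
c=load("wrist1")
hsv=cv2.cvtColor(c["color"],cv2.COLOR_RGB2HSV);P=cloud(c);g=cv2.inRange(hsv,(45,80,40),(75,255,255))
m=(g>0)&(P[...,2]>.157)
for a,b in((.06,.12),(.0,.06)):
    q=P[m&(P[...,1]>a)&(P[...,1]<b)]; print(q.mean(0).round(4),cv2.minAreaRect(q[:,:2].astype(np.float32)*1000),q[:,2].std())
print(hsv[216:272,293].tolist()[::3])
```

```text
[0.4624 0.0797 0.1627] ((437.5244140625, 76.3273696899414), (80.14924621582031, 12.177008628845215), 7.6620659828186035) 0.016059628155159576
[0.4597 0.0398 0.1615] ((460.5622863769531, 39.405784606933594), (8.820440292358398, 27.420175552368164), 86.14703369140625) 0.0010253716416464133
[[51, 47, 76], [66, 148, 67], [67, 154, 68], [67, 154, 68], [66, 141, 123], [66, 130, 151], [67, 130, 153], [67, 131, 152], [66, 129, 152], [66, 127, 154], [67, 132, 151], [66, 130, 153], [67, 137, 128], [67, 148, 102], [66, 148, 102], [66, 139, 103], [66, 143, 102], [67, 145, 102], [65, 117, 100]]
```

Request:
{"op": "step_arm", "data": {
  "linear": [
    [3,0.1,-0.1],
    [6,0.1,-0.1],
    [9,0.1,-0.1],
    [11.5,0.1,-0.1],
    [12.9,0.1,-0.1],
    [12.9,0.1,-0.1],
    [12.9,0.1,-0.1]
  ],
  "rot": [
    [0,0,0],
    [0,0,0],
    [0,0,0],
    [0,0,0],
    [0,0,0],
    [0,0,0],
    [0,0,0]
  ]
}}

```text
t: 2.2
position: [0.4617, 0.0631, 0.121]
eef_rot: [0.515, -0.484, 0.516, 0.484]
contact_force: [0.0, -0.8, 0.9]
finger_gap: 0.854
```

Request:
{"op": "step_arm", "data": {
  "linear": [
    [0,0,0],
    [0,0,0],
    [0,0,0],
    [0,0,0],
    [0,0,0]
  ],
  "rot": [
    [0,0,0],
    [0,0,0],
    [0,0,0],
    [0,0,0],
    [0,0,0]
  ],
  "gripper": -0.06
}}

```text
t: 2.7
position: [0.4625, 0.0634, 0.122]
eef_rot: [0.516, -0.484, 0.515, 0.484]
contact_force: [-0.1, 0.7, 6.5]
finger_gap: 0.531
```

Run:
```python
from h import *
from station import arm
show()
c=arm.camera("wrist");cv2.imwrite(f"pics/wrist2.png",c["color"][:,:,::-1]);np.savez(f"pics/wrist2.npz",**c)
```

```text
t 2.7 p [0.4625 0.0634 0.122 ] gap 0.531 F [-0.1  0.7  6.5]
x [ 0.  0. -1.] z [0.062 0.998 0.   ] q [-0.58  0.13  0.41  1.95 -0.06  1.07  1.36]
```

View pics/wrist2.png

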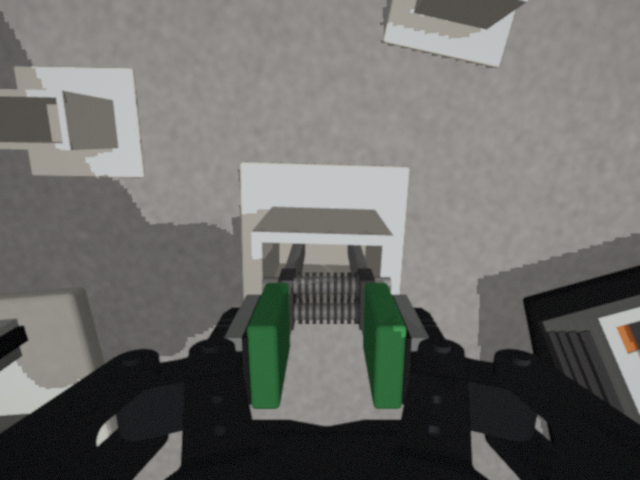

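Request:
{"op": "step_arm", "data": {
  "linear": [
    [-2,0,0],
    [-5,0,0],
    [-9,0,0],
    [-13,0,0],
    [-17,0,0],
    [-18,0,0],
    [-18,0,0]
  ],
  "rot": [
    [0,0,0],
    [0,0,0],
    [0,0,0],
    [0,0,0],
    [0,0,0],
    [0,0,0],
    [0,0,0]
  ]
}}

```text
t: 3.45
position: [0.4631, 0.0634, 0.3034]
eef_rot: [0.517, -0.485, 0.514, 0.484]
contact_force: [0.0, 0.7, -1.3]
finger_gap: 0.534
```

```bash
cat >> h.py <<'E'
H=.117
def tip2tcp(tip,Rt,H=H): return np.asarray(tip)+Rt.as_matrix()[:,2]*H
SLOT=np.array([.527,.239,.1067]);YB=13.85
Rb=tongR(YB,28)
VIAL=SLOT+Rb.apply([-.004,0,-.061])
E
python3 - <<'E'
from h import *
from station import arm
show()
c=arm.camera("wrist");cv2.imwrite(f"pics/wrist3.png",c["color"][:,:,::-1]);np.savez(f"pics/wrist3.npz",**c)
st=arm.get_state()
P=cloud(c);hsv=cv2.cvtColor(c["color"],cv2.COLOR_RGB2HSV);g=cv2.inRange(hsv,(45,80,40),(75,255,255))>0
R0=Rq(st["eef_rot"]);q=R0.inv().apply(P[g]-st["position"])
q=q[(np.abs(q[:,2])<.04)&(np.abs(q[:,1])<.04)]
print("pads in tool: ",np.percentile(q,[3,50,97],axis=0).round(4).tolist())
tipc=VIAL+Rb.apply([0,0,-.008]);print(VIAL,tipc)
print("final",tip2tcp(tipc,Rb)); pre=tip2tcp(VIAL+Rb.apply([0,0,.082]),Rb);print("pre",pre,plan(pre,toolR(Rb)))
E
```

```text
t 3.45 p [0.4631 0.0634 0.3034] gap 0.534 F [ 0.   0.7 -1.3]
x [ 0.003  0.001 -1.   ] z [0.062 0.998 0.002] q [-0.61 -0.    0.41  1.67  0.    1.47  1.31]
pads in tool:  [[-0.0423, -0.0124, -0.0232], [-0.0406, 0.0049, 0.0132], [-0.0097, 0.0131, 0.0213]]
[0.55137604 0.24500989 0.05096231] [0.55502261 0.24590895 0.04389873]
final [0.50169144 0.2327602  0.1472036 ]
pre [0.46066745 0.22264577 0.22666888] (array([ 7.5 ,  1.16, 15.88]), array([-17.08,  -4.23, -27.75]))
```

View pics/wrist3.png

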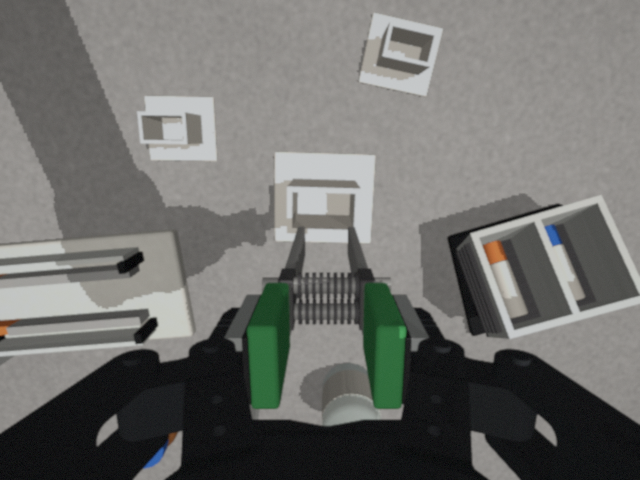

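Run:
```python
from h import *
pre=tip2tcp(VIAL+Rb.apply([0,0,.12]),Rb,.116);print("pre",pre,plan(pre,toolR(Rb)))
```

```text
pre [0.44380204 0.21848762 0.25933794] (array([ 4.23,  2.82, 15.37]), array([-17.08,  -4.23, -27.75]))
```

Request:
{"op": "step_arm", "data": {
  "linear": [
    [0.6,0.4,2],
    [1.2,0.8,4.5],
    [1.8,1.2,7],
    [2.4,1.6,9.5],
    [3,2,12],
    [3.6,2.4,14],
    [4.2,2.8,15.4],
    [4.2,2.8,15.4]
  ],
  "rot": [
    [-2,-0.5,-4],
    [-4.5,-1.1,-8],
    [-7,-1.7,-12],
    [-9.5,-2.3,-16],
    [-12,-2.9,-20],
    [-14.5,-3.6,-24],
    [-17.1,-4.2,-27.8],
    [-17.1,-4.2,-27.8]
  ]
}}

```text
t: 4.3
position: [0.4399, 0.2208, 0.2547]
eef_rot: [-0.554, 0.648, -0.288, -0.437]
contact_force: [0.7, -0.6, -1.1]
finger_gap: 0.534
```

Run:
```python
from h import *
from station import arm
show()
c=arm.camera("wrist");cv2.imwrite(f"pics/wrist4.png",c["color"][:,:,::-1]);np.savez(f"pics/wrist4.npz",**c)
pre=tip2tcp(VIAL+Rb.apply([0,0,.12]),Rb,.116);print("pre",pre,plan(pre,toolR(Rb)))
```

```text
t 4.3 p [0.4399 0.2208 0.2547] gap 0.534 F [ 0.7 -0.6 -1.1]
x [ 0.453  0.112 -0.885] z [-0.248  0.969 -0.004] q [-0.54 -0.25 -0.11  2.09  0.21  0.87  1.07]
pre [0.44380204 0.21848762 0.25933794] (array([-0.22, -0.39, -0.12]), array([ 0.3 , -0.08, -0.24]))
```

View pics/wrist4.png

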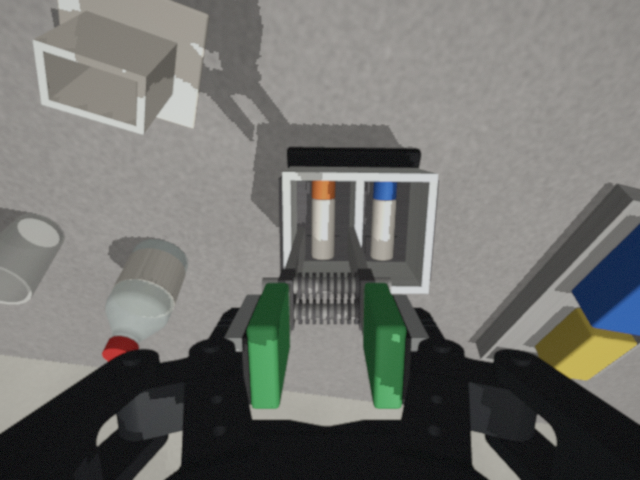

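Run:
```python
from h import *
from station import arm
c=load("wrist4");st=arm.get_state();R0=Rq(st["eef_rot"]);p0=st["position"]
P=cloud(c);hsv=cv2.cvtColor(c["color"],cv2.COLOR_RGB2HSV)
o=cv2.inRange(hsv,(3,140,80),(18,255,255))>0;o[:, :300]=0;o[:,350:]=0;o[:170]=0;o[215:]=0
g=cv2.cvtColor(c["color"],cv2.COLOR_RGB2GRAY)
w=np.zeros_like(o);w[195:262,308:340]=(g[195:262,308:340]>140)
for n,m in(("cap",o),("white",w)):
    ys,xs=np.where(m);print(n,m.sum(),xs.min(),xs.max(),ys.min(),ys.max())
    q=P[m];T=R0.inv().apply(q-p0);B=Rb.inv().apply(q-SLOT)
    print(" tool",np.percentile(T,[3,50,97],axis=0).round(4).tolist());print(" slotframe",np.percentile(B,[3,50,97],axis=0).round(4).tolist())
# jaws in tool frame
T=R0.inv().apply(P.reshape(-1,3)-p0).reshape(P.shape)
m=(T[...,0]>.06)&(T[...,0]<.12)&(np.abs(T[...,1])<.03)&(np.abs(T[...,2])<.03)
print(m.sum());
if m.sum():
    q=T[m];print(np.percentile(q,[2,50,98],axis=0).round(4).tolist());L=q[q[:,2]<0];Rr=q[q[:,2]>0];print(L.mean(0),Rr.mean(0))
```

```text
cap 390 312 334 181 198
 tool [[0.2221, 0.0143, -0.0124], [0.2245, 0.0217, -0.0019], [0.2325, 0.0289, 0.0082]]
 slotframe [[-0.0378, -0.0117, -0.0596], [-0.0305, -0.0013, -0.0516], [-0.0231, 0.0089, -0.0492]]
white 1112 313 332 195 258
 tool [[0.2216, -0.0418, -0.0105], [0.2238, -0.0129, -0.0027], [0.2277, 0.0142, 0.0056]]
 slotframe [[-0.0231, -0.0096, -0.0549], [0.0041, -0.0018, -0.051], [0.033, 0.0065, -0.0489]]
691
[[0.0607, -0.0072, -0.0175], [0.0844, 0.01, -0.013], [0.1142, 0.011, 0.0196]]
[ 0.08549195  0.00603193 -0.01428279] [0.08502379 0.00629997 0.01642294]
```

```bash
cat >> h.py <<'E'
def slotplan(x,y,z,H=.116):
    p=tip2tcp(SLOT+Rb.apply([x,y,z]),Rb,H);return plan(p,toolR(Rb))
def slottip(H=.116):
    from station import arm
    st=arm.get_state();R0=Rq(st["eef_rot"]);return Rb.inv().apply(st["position"]+R0.apply([H,0,0])-SLOT).round(4)
E
python3 - <<'E'
from h import *
show();print(slottip())
for z in(.02,-.035,-.069): print(z,slotplan(-.0045,-.001,z))
E
```

```text
t 4.35 p [0.4412 0.219  0.2555] gap 0.53 F [ 0.3  0.7 -1.3]
x [ 0.453  0.11  -0.885] z [-0.243  0.97  -0.004] q [-0.54 -0.25 -0.1   2.08  0.21  0.87  1.07]
[-0.0084  0.001   0.0568]
0.02 (array([ 3.68, -0.35, -0.21]), array([ 0.3 , -0.08, -0.24]))
-0.035 (array([ 9.18, -0.38, -0.2 ]), array([ 0.3 , -0.08, -0.24]))
-0.069 (array([12.58, -0.39, -0.2 ]), array([ 0.3 , -0.08, -0.24]))
```

Request:
{"op": "step_arm", "data": {
  "linear": [
    [1.5,-0.2,-0.1],
    [3,-0.4,-0.2],
    [4.5,-0.4,-0.2],
    [5.2,-0.4,-0.2],
    [5.2,-0.4,-0.2],
    [5.2,-0.4,-0.2]
  ],
  "rot": [
    [0,0,0],
    [0,0,0],
    [0,0,0],
    [0,0,0],
    [0,0,0],
    [0,0,0]
  ],
  "gripper": -0.1
}}

```text
t: 4.95
position: [0.4684, 0.2235, 0.2111]
eef_rot: [-0.555, 0.647, -0.289, -0.436]
contact_force: [0.6, -0.1, -0.6]
finger_gap: 0.553
```

Run:
```python
from h import *
from station import arm
show();print(slottip())
for z in(-.035,-.069): print(z,slotplan(-.0045,-.001,z))
c=arm.camera("wrist");cv2.imwrite(f"pics/wrist5.png",c["color"][:,:,::-1]);np.savez(f"pics/wrist5.npz",**c)
st=arm.get_state();R0=Rq(st["eef_rot"]);p0=st["position"]
P=cloud(c);T=R0.inv().apply(P.reshape(-1,3)-p0).reshape(P.shape)
hsv=cv2.cvtColor(c["color"],cv2.COLOR_RGB2HSV);o=cv2.inRange(hsv,(3,140,80),(18,255,255))>0
q=T[o&(np.abs(T[...,2])<.03)];print(len(q),np.percentile(q,[3,50,97],axis=0).round(4).tolist())
```

```text
t 4.95 p [0.4684 0.2235 0.2111] gap 0.553 F [ 0.6 -0.1 -0.6]
x [ 0.452  0.11  -0.885] z [-0.243  0.97  -0.004] q [-0.54 -0.16 -0.08  2.11  0.24  0.75  1.05]
[-0.0051 -0.0013  0.0046]
-0.035 (array([ 3.96, -0.02,  0.01]), array([ 0.3 , -0.1 , -0.29]))
-0.069 (array([ 7.36, -0.04,  0.02]), array([ 0.3 , -0.1 , -0.29]))
517 [[0.1703, 0.018, -0.0097], [0.1726, 0.0256, -0.0001], [0.179, 0.0329, 0.01]]
```

View pics/wrist5.png

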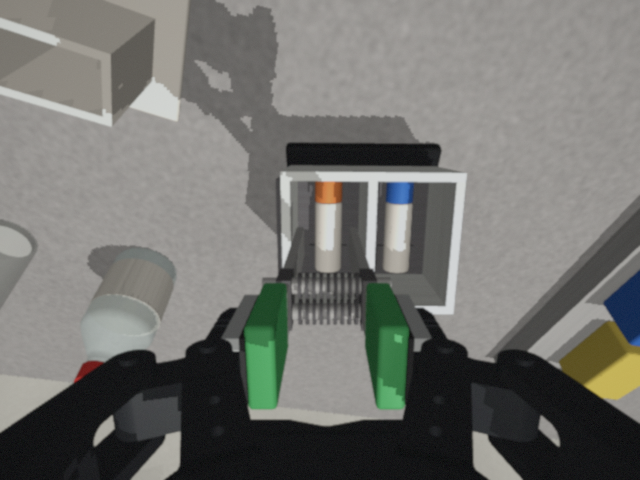

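Request:
{"op": "step_arm", "data": {
  "linear": [
    [1,0,0],
    [2,0,0],
    [3,0,0],
    [4,0,0],
    [4,0,0]
  ],
  "rot": [
    [0,0,0],
    [0,0,0],
    [0,0,0],
    [0,0,0],
    [0,0,0]
  ]
}}

```text
t: 5.5
position: [0.4864, 0.2275, 0.1742]
eef_rot: [-0.554, 0.647, -0.29, -0.437]
contact_force: [-0.4, -0.6, -1.6]
finger_gap: 0.549
```

Run:
```python
from h import *
show();print(slottip());print(slotplan(-.0045,-.001,-.069))
```

```text
t 5.5 p [0.4864 0.2275 0.1742] gap 0.549 F [-0.4 -0.6 -1.6]
x [ 0.45   0.109 -0.886] z [-0.243  0.97  -0.005] q [-0.53 -0.07 -0.08  2.13  0.27  0.65  1.03]
[-0.0063 -0.0017 -0.0367]
(array([ 3.23, -0.13,  0.05]), array([ 0.3 , -0.13, -0.4 ]))
```

Request:
{"op": "step_arm", "data": {
  "linear": [
    [0.8,-0.1,0],
    [1.6,-0.1,0],
    [2.4,-0.1,0],
    [3.2,-0.1,0],
    [3.2,-0.1,0],
    [3.2,-0.1,0]
  ],
  "rot": [
    [0,0,0],
    [0,0,0],
    [0,0,0],
    [0,0,0],
    [0,0,0],
    [0,0,0]
  ]
}}

```text
t: 6.1
position: [0.5016, 0.2312, 0.1459]
eef_rot: [-0.554, 0.647, -0.29, -0.437]
contact_force: [0.4, -0.5, -0.6]
finger_gap: 0.555
```

Run:
```python
from h import *
from station import arm
show();print(slottip());print(slotplan(-.0045,-.001,-.069))
c=arm.camera("wrist");cv2.imwrite(f"pics/wrist6.png",c["color"][:,:,::-1])
```

```text
t 6.1 p [0.5016 0.2312 0.1459] gap 0.555 F [ 0.4 -0.5 -0.6]
x [ 0.45   0.108 -0.887] z [-0.243  0.97  -0.005] q [-0.52 -0.   -0.07  2.13  0.3   0.58  1.01]
[-0.0059 -0.0018 -0.0689]
(array([ 0.01, -0.05,  0.05]), array([ 0.31, -0.14, -0.44]))
```

View pics/wrist6.png

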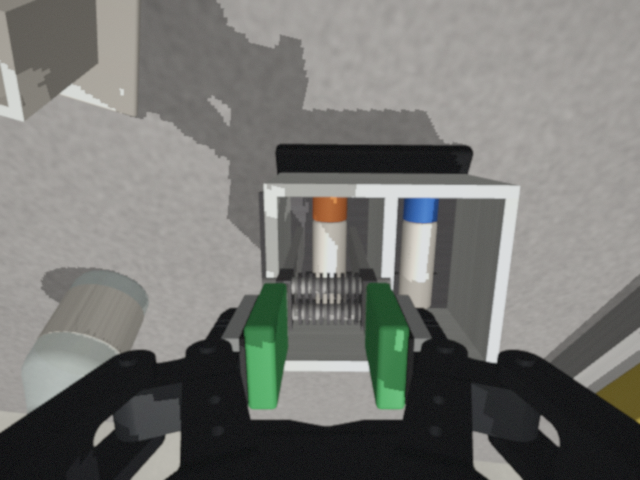

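Request:
{"op": "step_arm", "data": {
  "linear": [
    [0,0,0],
    [0,0,0],
    [0,0,0],
    [0,0,0],
    [0,0,0]
  ],
  "rot": [
    [0,0,0],
    [0,0,0],
    [0,0,0],
    [0,0,0],
    [0,0,0]
  ],
  "gripper": 0.25,
  "squeeze": 50
}}

```text
t: 6.65
position: [0.5018, 0.2319, 0.1472]
eef_rot: [-0.555, 0.647, -0.289, -0.437]
contact_force: [-5.8, 0.6, 6.2]
finger_gap: 0.414
```

Request:
{"op": "step_arm", "data": {
  "linear": [
    [0,0,0],
    [0,0,0],
    [0,0,0]
  ],
  "rot": [
    [0,0,0],
    [0,0,0],
    [0,0,0]
  ]
}}

```text
t: 6.95
position: [0.5018, 0.232, 0.1473]
eef_rot: [-0.555, 0.647, -0.289, -0.436]
contact_force: [-1.8, 0.1, 0.7]
finger_gap: 0.414
```

Run:
```python
from h import *
from station import arm
show();print(slottip());print(slotplan(-.0045,-.001,-.069))
c=arm.camera("wrist");cv2.imwrite(f"pics/wrist7.png",c["color"][:,:,::-1]);np.savez("pics/wrist7.npz",**c)
st=arm.get_state();R0=Rq(st["eef_rot"]);p0=st["position"]
P=cloud(c);T=R0.inv().apply(P.reshape(-1,3)-p0).reshape(P.shape)
hsv=cv2.cvtColor(c["color"],cv2.COLOR_RGB2HSV);g=cv2.inRange(hsv,(45,80,40),(75,255,255))>0
q=T[g&(np.abs(T[...,2])<.04)&(np.abs(T[...,1])<.04)];q=q[q[:,0]<-.03]
for s in(-1,1): w=q[q[:,2]*s>0];print(np.percentile(w,[3,50,97],axis=0).round(4).tolist())
```

```text
t 6.95 p [0.5018 0.232  0.1473] gap 0.414 F [-1.8  0.1  0.7]
x [ 0.451  0.11  -0.886] z [-0.244  0.97  -0.004] q [-0.52 -0.01 -0.07  2.13  0.3   0.58  1.01]
[-0.0047 -0.0009 -0.0679]
(array([ 0.11,  0.05, -0.02]), array([ 0.32, -0.08, -0.32]))
[[-0.0388, -0.0124, -0.0194], [-0.0375, 0.0031, -0.0153], [-0.0312, 0.0138, -0.0118]]
[[-0.0387, -0.0125, 0.0097], [-0.0375, 0.0029, 0.0132], [-0.0313, 0.0138, 0.0172]]
```

View pics/wrist7.png

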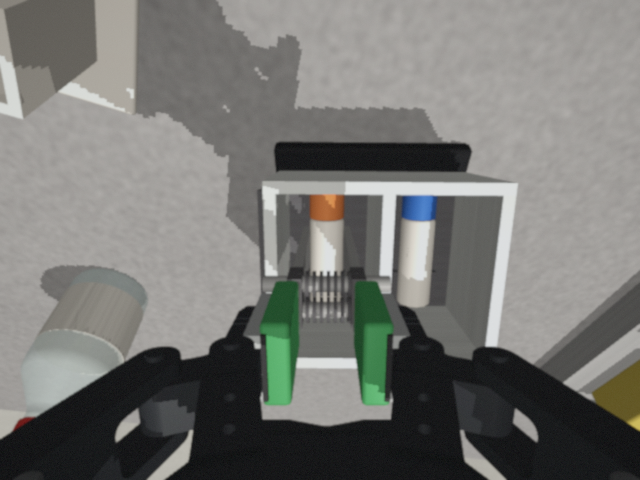

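Request:
{"op": "step_arm", "data": {
  "linear": [
    [-0.5,0,0],
    [-1.2,0,0],
    [-2,0,0],
    [-3,0,0],
    [-4,0,0],
    [-5,0,0],
    [-5,0,0]
  ],
  "rot": [
    [0,0,0],
    [0,0,0],
    [0,0,0],
    [0,0,0],
    [0,0,0],
    [0,0,0],
    [0,0,0]
  ]
}}

```text
t: 7.7
position: [0.4794, 0.227, 0.1936]
eef_rot: [-0.555, 0.647, -0.288, -0.436]
contact_force: [-0.1, 0.1, -0.8]
finger_gap: 0.411
```

Run:
```python
from h import *
from station import arm
show();print(slottip())
c=arm.camera("wrist");cv2.imwrite(f"pics/wrist8.png",c["color"][:,:,::-1]);np.savez("pics/wrist8.npz",**c)
```

```text
t 7.7 p [0.4794 0.227  0.1936] gap 0.411 F [-0.1  0.1 -0.8]
x [ 0.454  0.111 -0.884] z [-0.244  0.97  -0.003] q [-0.53 -0.11 -0.08  2.12  0.25  0.7   1.04]
[-0.0028 -0.0003 -0.0162]
```

View pics/wrist8.png

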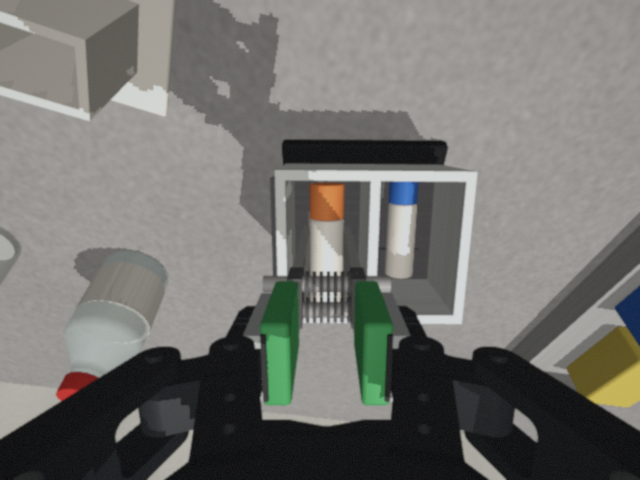

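Request:
{"op": "step_arm", "data": {
  "linear": [
    [-1,0,0],
    [-2,0,0],
    [-3,0,0],
    [-4.8,-0.9,0],
    [-6.6,-1.9,0],
    [-8.3,-2.8,0],
    [-9.2,-3.3,0],
    [-9.2,-3.3,0]
  ],
  "rot": [
    [0,0,0],
    [0,0,0],
    [0,0,0],
    [0,0,3],
    [0,0,7],
    [0,0,11],
    [0,0,15],
    [0,0,18]
  ]
}}

```text
t: 8.55
position: [0.4669, 0.2244, 0.2927]
eef_rot: [-0.481, 0.594, -0.385, -0.518]
contact_force: [0.5, -0.8, -0.6]
finger_gap: 0.417
```

```bash
cat >> h.py <<'E'
YR=1.4
RO=np.array([.5534,-.258,0]);Rr=tongR(YR)
def rplan(x,y,z,H=.116,yaw=YR):
    Rt=tongR(yaw);p=tip2tcp(RO+Rr.apply([x,y,z]),Rt,H);return p.round(4),plan(p,toolR(Rt))
def rtip(H=.116):
    from station import arm
    st=arm.get_state();return Rr.inv().apply(st["position"]+Rq(st["eef_rot"]).apply([H,0,0])-RO).round(4)
E
python3 - <<'E'
from h import *
show();print(slottip(),rtip())
print(rplan(0,.085,.15))
E
```

```text
t 8.55 p [0.4669 0.2244 0.2927] gap 0.417 F [ 0.5 -0.8 -0.6]
x [ 0.167  0.04  -0.985] z [-0.244  0.97  -0.002] q [-0.54 -0.   -0.01  1.7   0.05  1.27  1.26]
[-0.0033  0.0001  0.083 ] [-0.0552  0.4886  0.1784]
(array([ 0.5513, -0.173 ,  0.266 ]), (array([  2.44,   1.97, -40.59]), array([12.71,  1.  ,  9.86])))
```

Request:
{"op": "step_arm", "data": {
  "linear": [
    [0.2,0.2,-4],
    [0.4,0.4,-8],
    [0.7,0.6,-12],
    [0.9,0.8,-16],
    [1.2,1,-20],
    [1.5,1.2,-24],
    [1.7,1.4,-28],
    [1.9,1.6,-32]
  ],
  "rot": [
    [2,0,2],
    [4,0,4],
    [6,0.5,5],
    [8,0.5,6],
    [10,1,7.5],
    [12,1,9],
    [12.7,1,9.9],
    [12.7,1,9.9]
  ]
}}

```text
t: 9.35
position: [0.5333, -0.0902, 0.2723]
eef_rot: [0.494, -0.506, 0.494, 0.506]
contact_force: [0.9, 1.3, -1.9]
finger_gap: 0.412
```

Run:
```python
from h import *
show();print(rtip())
print(rplan(0,.085,.12))
```

```text
t 9.35 p [ 0.5333 -0.0902  0.2723] gap 0.412 F [ 0.9  1.3 -1.9]
x [-0.001  0.    -1.   ] z [-0.025  1.     0.   ] q [-0.17  0.18  0.32  1.55 -0.06  1.42  1.76]
[-0.0161  0.1682  0.1563]
(array([ 0.5513, -0.173 ,  0.236 ]), (array([ 3.62, -1.6 , -8.32]), array([ 0.04,  0.01, -0.03])))
```

Request:
{"op": "step_arm", "data": {
  "linear": [
    [1,-0.5,-2.5],
    [2,-1,-5],
    [3,-1.6,-7.5],
    [3.6,-1.6,-8.3],
    [3.6,-1.6,-8.3],
    [3.6,-1.6,-8.3]
  ],
  "rot": [
    [0,0,0],
    [0,0,0],
    [0,0,0],
    [0,0,0],
    [0,0,0],
    [0,0,0]
  ]
}}

```text
t: 9.95
position: [0.5515, -0.1716, 0.2367]
eef_rot: [0.494, -0.506, 0.493, 0.507]
contact_force: [-0.3, 1.4, -2.0]
finger_gap: 0.416
```

Run:
```python
from h import *
from station import arm
show();print(rtip())
for n in("wrist","scene","top"):
    c=arm.camera(n);cv2.imwrite(f"pics/{n}9.png",c["color"][:,:,::-1]);np.savez(f"pics/{n}9.npz",**c)
    if n=="scene":crop(c,90,90,290,240,"s9",4)
```

```text
t 9.95 p [ 0.5515 -0.1716  0.2367] gap 0.416 F [-0.3  1.4 -2. ]
x [-0.     0.001 -1.   ] z [-0.026  1.     0.001] q [-0.05  0.29  0.37  1.51 -0.11  1.37  1.93]
[0.0002 0.0866 0.1207]
```

View pics/wrist9.png

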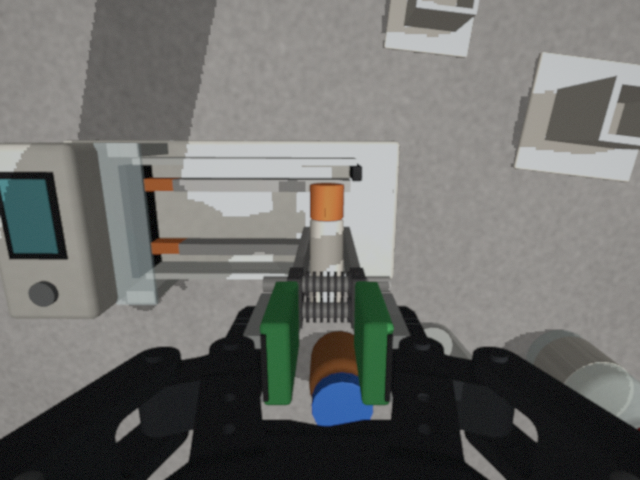

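View pics/s9.png

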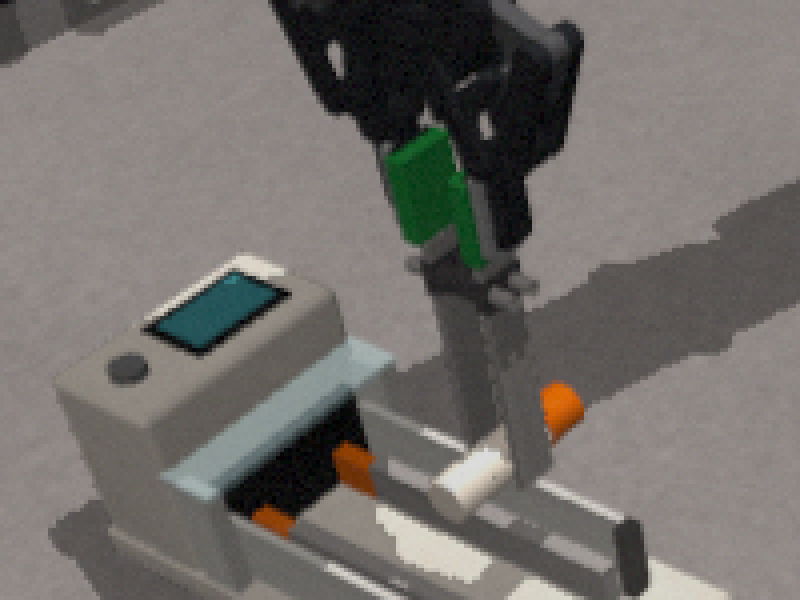

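View pics/top9.png

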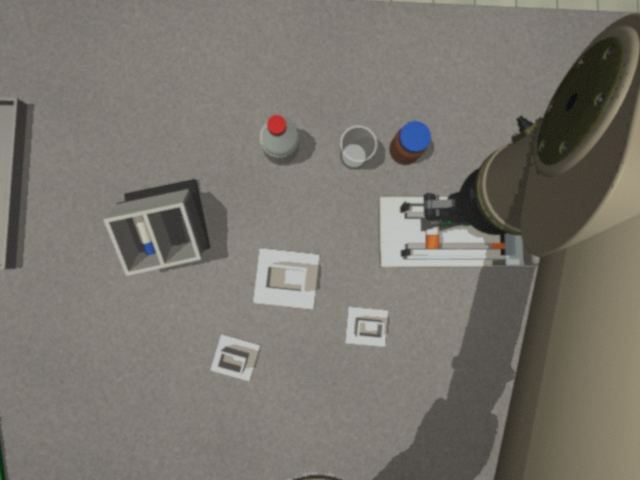

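Run:
```python
from h import *
from station import arm
c=load("wrist9");st=arm.get_state();R0=Rq(st["eef_rot"]);p0=st["position"]
P=cloud(c);T=R0.inv().apply(P.reshape(-1,3)-p0).reshape(P.shape)
hsv=cv2.cvtColor(c["color"],cv2.COLOR_RGB2HSV);o=cv2.inRange(hsv,(3,140,80),(18,255,255))>0
k,l,s_,ce=cv2.connectedComponentsWithStats(o.astype(np.uint8))
for i in range(1,k):
    if s_[i,4]>80: print(s_[i],np.median(P[l==i],0).round(4),np.percentile(T[l==i],[3,50,97],axis=0).round(4).tolist(), ray(c,s_[i,0]+s_[i,2]-.5,ce[i][1],.038).round(4))
g=cv2.cvtColor(c["color"],cv2.COLOR_RGB2GRAY);m=np.zeros_like(o);m[222:268,314:340]=g[222:268,314:340]>120
print("white",np.percentile(T[m],[3,50,97],axis=0).round(4).tolist())
# height along axis near top line
for v in(190,200,210,225,240,255): print(v,np.median(P[v,324:330],0).round(4))
```

```text
[144 178  28  14 327] [ 0.5263 -0.317   0.0389] [[0.1877, 0.0243, -0.1562], [0.198, 0.0295, -0.1452], [0.2034, 0.0341, -0.134]] [ 0.5264 -0.3056  0.038 ]
[ 311  184   32   36 1120] [ 0.5229 -0.1733  0.1372] [[0.0975, 0.0186, -0.0104], [0.0998, 0.029, -0.0015], [0.1044, 0.0391, 0.0078]] [ 0.5374 -0.1588  0.038 ]
[152 238  32  17 385] [ 0.5806 -0.3154  0.0385] [[0.1966, -0.0317, -0.1564], [0.1984, -0.0246, -0.1451], [0.211, -0.0217, -0.1336]] [ 0.5808 -0.299   0.038 ]
[311 358  47  35 571] [ 0.6819 -0.1622  0.0647] [[0.1666, -0.1485, -0.0145], [0.1724, -0.1303, 0.0055], [0.1779, -0.1254, 0.0242]] [ 0.7001 -0.1383  0.038 ]
white [[0.0975, -0.0127, -0.0091], [0.0993, 0.0017, -0.0012], [0.1023, 0.0156, 0.0067]]
190 [ 0.5158 -0.1734  0.1385]
200 [ 0.5219 -0.1732  0.1386]
210 [ 0.5281 -0.173   0.1385]
225 [ 0.5374 -0.1728  0.1388]
240 [ 0.5471 -0.1725  0.1386]
255 [ 0.5569 -0.1723  0.1384]
```

Request:
{"op": "step_arm", "data": {
  "linear": [
    [2,0,0],
    [4,0,0],
    [5.5,0,0],
    [6.5,0,0],
    [7.1,0,0],
    [7.1,0,0],
    [7.1,0,0]
  ],
  "rot": [
    [0,0,0],
    [0,0,0],
    [0,0,0],
    [0,0,0],
    [0,0,0],
    [0,0,0],
    [0,0,0]
  ]
}}

```text
t: 10.8
position: [0.5523, -0.1712, 0.1668]
eef_rot: [-0.494, 0.507, -0.492, -0.507]
contact_force: [0.2, -0.0, -2.2]
finger_gap: 0.415
```

Run:
```python
from h import *
from station import arm
show();print(rtip(.109))
for n in("scene",):
    c=arm.camera(n);np.savez(f"pics/{n}10.npz",**c);crop(c,90,90,290,240,"s10",4)
```

```text
t 10.8 p [ 0.5523 -0.1712  0.1668] gap 0.415 F [ 0.2 -0.  -2.2]
x [ 0.002  0.001 -1.   ] z [-0.027  1.     0.001] q [-0.04  0.33  0.36  1.61 -0.12  1.22  1.94]
[0.0012 0.0869 0.0578]
```

View pics/s10.png

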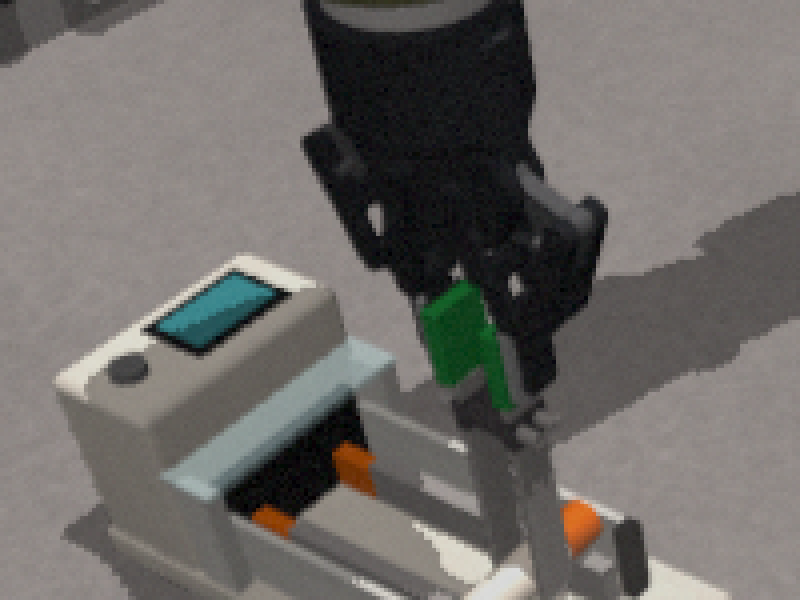

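Request:
{"op": "step_arm", "data": {
  "linear": [
    [0.2,0,0],
    [0.4,0,0],
    [0.4,0,0],
    [0.4,0,0]
  ],
  "rot": [
    [0,0,0],
    [0,0,0],
    [0,0,0],
    [0,0,0]
  ]
}}

```text
t: 11.25
position: [0.5524, -0.1713, 0.163]
eef_rot: [-0.494, 0.507, -0.492, -0.506]
contact_force: [0.1, 0.2, -2.0]
finger_gap: 0.414
```

Request:
{"op": "step_arm", "data": {
  "linear": [
    [0.1,0,0],
    [0.1,0,0],
    [0.1,0,0]
  ],
  "rot": [
    [0,0,0],
    [0,0,0],
    [0,0,0]
  ]
}}

```text
t: 11.55
position: [0.5526, -0.1714, 0.1624]
eef_rot: [-0.494, 0.507, -0.492, -0.506]
contact_force: [-0.6, 0.2, 2.5]
finger_gap: 0.414
```

Request:
{"op": "step_arm", "data": {
  "linear": [
    [0,0,0],
    [0,0,0],
    [0,0,0],
    [0,0,0]
  ],
  "rot": [
    [0,0,0],
    [0,0,0],
    [0,0,0],
    [0,0,0]
  ],
  "gripper": -0.07
}}

```text
t: 11.95
position: [0.5525, -0.1713, 0.1622]
eef_rot: [-0.494, 0.507, -0.492, -0.506]
contact_force: [0.6, 0.5, -0.9]
finger_gap: 0.534
```

Run:
```python
from h import *
from station import arm
show();print(rtip(.109))
c=arm.camera("wrist");cv2.imwrite(f"pics/wrist11.png",c["color"][:,:,::-1])
c=arm.camera("scene");crop(c,90,90,290,240,"s11",4)
```

```text
t 11.95 p [ 0.5525 -0.1713  0.1622] gap 0.534 F [ 0.6  0.5 -0.9]
x [ 0.002  0.    -1.   ] z [-0.027  1.     0.   ] q [-0.04  0.33  0.36  1.62 -0.13  1.21  1.94]
[0.0015 0.0867 0.0532]
```

View pics/wrist11.png

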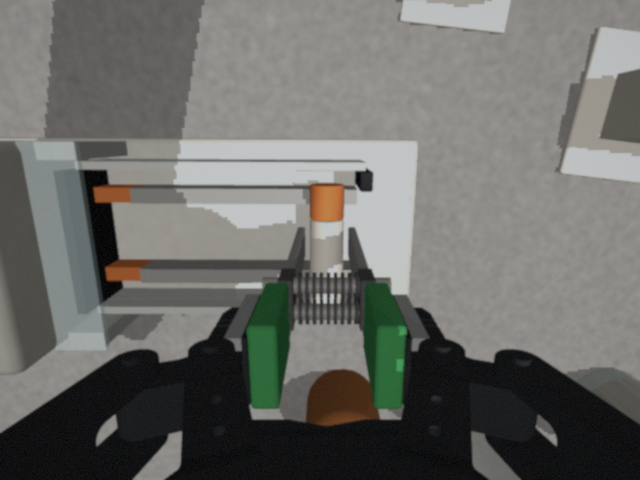

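View pics/s11.png

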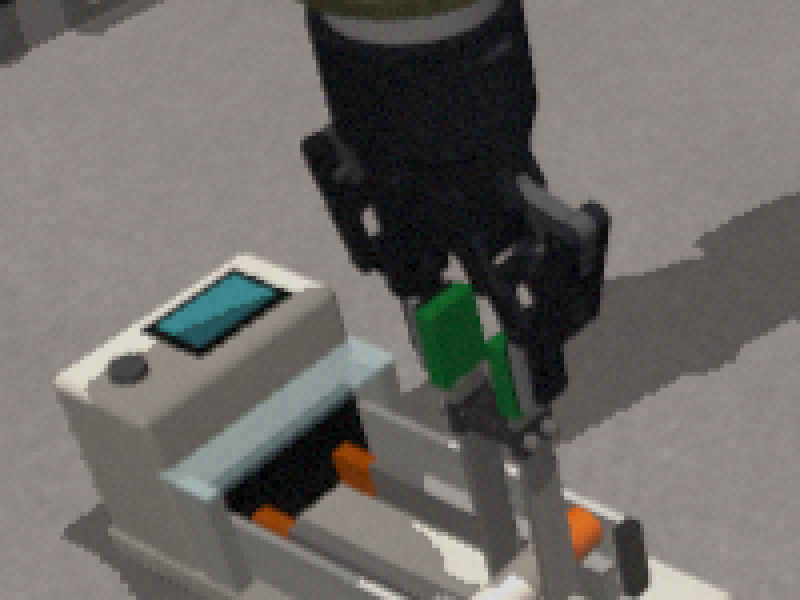

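Request:
{"op": "step_arm", "data": {
  "linear": [
    [0,0,0],
    [-0.5,0,0],
    [-1,0,0],
    [-2,0,0],
    [-3,0,0],
    [-4,0,0],
    [-5,0,0],
    [-5,0,0]
  ],
  "rot": [
    [0,0,0],
    [0,0,0],
    [0,0,0],
    [0,0,0],
    [0,0,0],
    [0,0,0],
    [0,0,0],
    [0,0,0]
  ],
  "gripper": -0.1
}}

```text
t: 12.85
position: [0.5533, -0.1717, 0.2144]
eef_rot: [-0.495, 0.508, -0.492, -0.505]
contact_force: [0.8, -0.6, -1.2]
finger_gap: 0.551
```

Run:
```python
from h import *
from station import arm
show();print(rtip())
c=arm.camera("wrist");cv2.imwrite(f"pics/wrist12.png",c["color"][:,:,::-1]);np.savez("pics/wrist12.npz",**c)
P=cloud(c)
hsv=cv2.cvtColor(c["color"],cv2.COLOR_RGB2HSV);o=cv2.inRange(hsv,(3,140,80),(18,255,255))>0
k,l,s_,ce=cv2.connectedComponentsWithStats(o.astype(np.uint8))
for i in range(1,k):
    if s_[i,4]>80: print(s_[i],np.median(P[l==i],0).round(4),Rr.inv().apply(np.median(P[l==i],0)-RO).round(4))
for v in range(200,260,8): print(v,np.median(P[v,322:332],0).round(4))
```

```text
t 12.85 p [ 0.5533 -0.1717  0.2144] gap 0.551 F [ 0.8 -0.6 -1.2]
x [ 0.006 -0.    -1.   ] z [-0.027  1.    -0.   ] q [-0.05  0.3   0.37  1.55 -0.11  1.31  1.93]
[0.0027 0.0862 0.0984]
[314 175  28  30 775] [ 0.5245 -0.1733  0.0631] [-0.0268  0.0853  0.0631]
[131 176  31  15 404] [ 0.5265 -0.3179  0.0388] [-0.0284 -0.0593  0.0388]
[139 241  36  17 450] [ 0.581  -0.316   0.0386] [ 0.0262 -0.0587  0.0386]
[310 368  65  37 899] [ 0.683  -0.1553  0.0648] [0.1321 0.0995 0.0648]
200 [ 0.5321 -0.1733  0.0645]
208 [ 0.5382 -0.1731  0.0642]
216 [ 0.5442 -0.173   0.0643]
224 [ 0.5503 -0.1728  0.0644]
232 [ 0.5563 -0.1726  0.0648]
240 [ 0.5629 -0.1725  0.0637]
248 [ 0.5692 -0.1723  0.0639]
256 [ 0.5756 -0.1721  0.064 ]
```

View pics/wrist12.png

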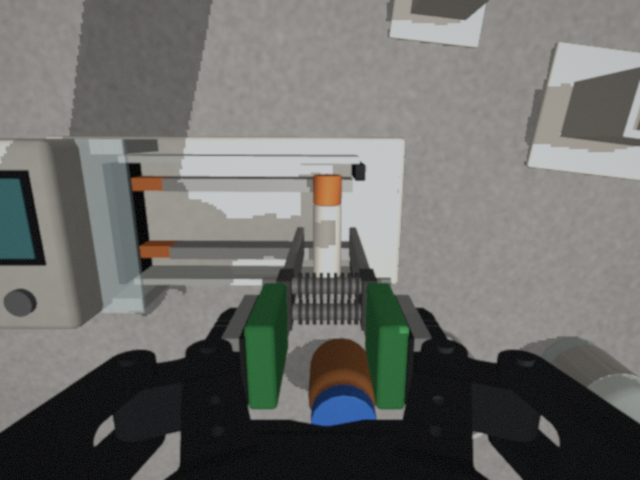

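Request:
{"op": "step_arm", "data": {
  "linear": [
    [0,0,1],
    [0,0.1,2],
    [0,0.2,3.2],
    [0,0.2,3.2],
    [0,0.2,3.2],
    [0,0.2,3.2],
    [0,0.2,3.2]
  ],
  "rot": [
    [0,0,0],
    [0,0,0],
    [0,0,0],
    [0,0,0],
    [0,0,0],
    [0,0,0],
    [0,0,0]
  ],
  "gripper": 1.0,
  "squeeze": 50
}}

```text
t: 13.6
position: [0.55, -0.1402, 0.2133]
eef_rot: [-0.494, 0.508, -0.492, -0.505]
contact_force: [0.3, -0.1, -0.9]
finger_gap: 0.202
```

Run:
```python
from h import *
from station import arm
st=show();print(rtip())
c=arm.camera("wrist");cv2.imwrite(f"pics/wrist13.png",c["color"][:,:,::-1]);np.savez("pics/wrist13.npz",**c)
R0=Rq(st["eef_rot"]);p0=st["position"]
P=cloud(c);T=R0.inv().apply(P.reshape(-1,3)-p0).reshape(P.shape)
hsv=cv2.cvtColor(c["color"],cv2.COLOR_RGB2HSV);g=cv2.inRange(hsv,(45,80,40),(75,255,255))>0
q=T[g&(np.abs(T[...,2])<.04)&(np.abs(T[...,1])<.04)];q=q[q[:,0]<-.025]
for s in(-1,1): w=q[q[:,2]*s>0];print(np.percentile(w,[3,50,97],axis=0).round(4).tolist())
c=arm.camera("scene");crop(c,90,60,290,210,"s13",4)
```

```text
t 13.6 p [ 0.55   -0.1402  0.2133] gap 0.202 F [ 0.3 -0.1 -0.9]
x [ 0.004 -0.    -1.   ] z [-0.027  1.    -0.   ] q [-0.09  0.27  0.35  1.58 -0.1   1.3   1.87]
[-0.      0.1178  0.0973]
[[-0.038, -0.0122, -0.0108], [-0.0365, 0.0044, -0.0068], [-0.027, 0.0139, -0.0032]]
[[-0.0377, -0.0125, 0.001], [-0.0365, 0.0042, 0.0046], [-0.0274, 0.0138, 0.0087]]
```

View pics/wrist13.png

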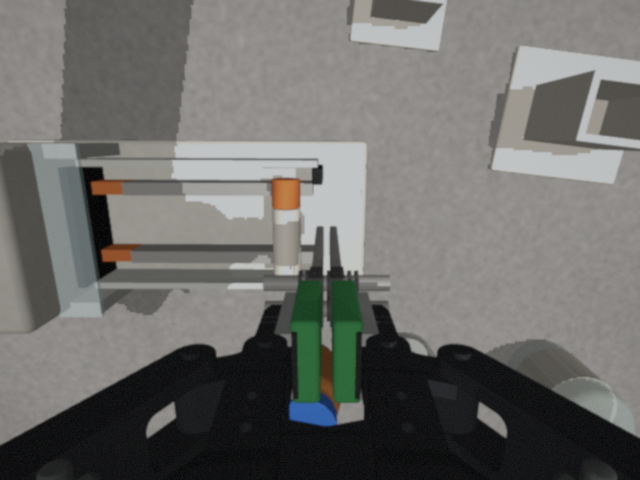

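View pics/s13.png

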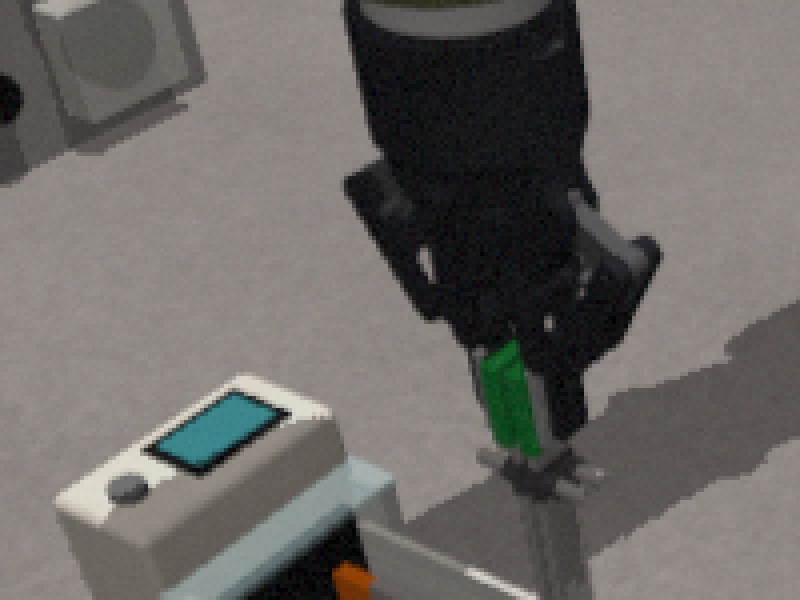

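Request:
{"op": "step_arm", "data": {
  "linear": [
    [1,0,0],
    [2,0,0],
    [3,0,0],
    [4,0,0],
    [4.7,0,0],
    [4.7,0,0],
    [4.7,0,0]
  ],
  "rot": [
    [0,0,0],
    [0,0,0],
    [0,0,0],
    [0,0,0],
    [0,0,0],
    [0,0,0],
    [0,0,0]
  ]
}}

```text
t: 14.4
position: [0.5502, -0.1402, 0.1663]
eef_rot: [-0.494, 0.508, -0.492, -0.505]
contact_force: [0.5, 0.4, -1.3]
finger_gap: 0.204
```

Run:
```python
from h import *
st=show();print(rtip(.1185));print(rplan(0,-.038,.047,.1185))
```

```text
t 14.4 p [ 0.5502 -0.1402  0.1663] gap 0.204 F [ 0.5  0.4 -1.3]
x [ 0.004 -0.    -1.   ] z [-0.027  1.    -0.   ] q [-0.09  0.3   0.35  1.65 -0.11  1.21  1.88]
[0.0002 0.1179 0.0478]
(array([ 0.5543, -0.296 ,  0.1655]), (array([  0.08,   0.  , -15.59]), array([ 0.12, -0.01,  0.24])))
```

Request:
{"op": "step_arm", "data": {
  "linear": [
    [0,0,-0.4],
    [0,0,-0.8],
    [0,0,-1.2],
    [0,0,-1.6],
    [0,0,-2.0],
    [0,0,-2.4],
    [0,0,-2.8],
    [0,0,-3.2]
  ],
  "rot": [
    [0,0,0],
    [0,0,0],
    [0,0,0],
    [0,0,0],
    [0,0,0],
    [0,0,0],
    [0,0,0],
    [0,0,0]
  ]
}}

```text
t: 15.2
position: [0.5511, -0.1725, 0.1663]
eef_rot: [-0.494, 0.508, -0.492, -0.505]
contact_force: [-0.0, 0.0, -1.6]
finger_gap: 0.203
```

```bash
cat > look.py <<'E'
from h import *
from station import arm
import sys
n=sys.argv[1]
st=show();print("tongs tip",rtip(.1185))
c=arm.camera("wrist");cv2.imwrite(f"pics/wrist{n}.png",c["color"][:,:,::-1]);np.savez(f"pics/wrist{n}.npz",**c)
P=cloud(c);hsv=cv2.cvtColor(c["color"],cv2.COLOR_RGB2HSV);o=cv2.inRange(hsv,(3,140,80),(18,255,255))>0
k,l,s_,ce=cv2.connectedComponentsWithStats(o.astype(np.uint8))
for i in range(1,k):
    if s_[i,4]>80: print(s_[i],Rr.inv().apply(np.median(P[l==i],0)-RO).round(4))
E
python3 look.py 14
```

```text
t 15.2 p [ 0.5511 -0.1725  0.1663] gap 0.203 F [-0.   0.  -1.6]
x [ 0.004 -0.    -1.   ] z [-0.027  1.    -0.   ] q [-0.04  0.33  0.36  1.62 -0.12  1.21  1.94]
tongs tip [0.0003 0.0855 0.0478]
[ 99 186  41  18 576] [-0.0284 -0.0589  0.0388]
[ 283  186   32   36 1080] [-0.0269  0.0669  0.0631]
[110 260  44  21 656] [ 0.0257 -0.0585  0.0385]
[316 408  47  17 502] [0.1289 0.0954 0.0632]
```

View pics/wrist14.png

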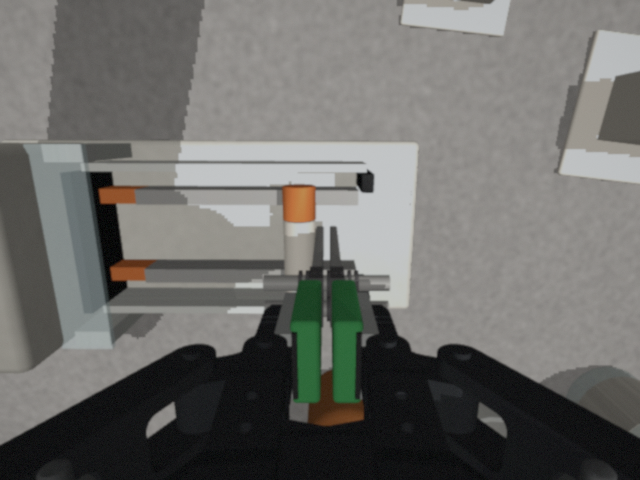

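Request:
{"op": "step_arm", "data": {
  "linear": [
    [0,0,-0.4],
    [0,0,-0.8],
    [0,0,-1.2],
    [0,0,-1.6],
    [0,0,-2.0],
    [0,0,-2.4],
    [0,0,-2.8],
    [0,0,-3.2]
  ],
  "rot": [
    [0,0,0],
    [0,0,0],
    [0,0,0],
    [0,0,0],
    [0,0,0],
    [0,0,0],
    [0,0,0],
    [0,0,0]
  ]
}}

```text
t: 16.05
position: [0.5518, -0.2057, 0.1663]
eef_rot: [-0.494, 0.508, -0.493, -0.505]
contact_force: [0.0, -0.4, -1.5]
finger_gap: 0.204
```

Request:
{"op": "step_arm", "data": {
  "linear": [
    [0,0,-0.4],
    [0,0,-0.8],
    [0,0,-1.2],
    [0,0,-1.6],
    [0,0,-2.0],
    [0,0,-2.4],
    [0,0,-2.8],
    [0,0,-3.2]
  ],
  "rot": [
    [0,0,0],
    [0,0,0],
    [0,0,0],
    [0,0,0],
    [0,0,0],
    [0,0,0],
    [0,0,0],
    [0,0,0]
  ]
}}

```text
t: 16.85
position: [0.5526, -0.238, 0.1663]
eef_rot: [-0.494, 0.508, -0.493, -0.505]
contact_force: [-0.3, -0.6, -1.1]
finger_gap: 0.207
```

```bash
python3 look.py 15
```

```text
t 16.85 p [ 0.5526 -0.238   0.1663] gap 0.207 F [-0.3 -0.6 -1.1]
x [ 0.004 -0.001 -1.   ] z [-0.026  1.    -0.001] q [ 0.06  0.38  0.39  1.55 -0.15  1.23  2.07]
tongs tip [0.0002 0.02   0.0478]
[ 282  186   33   36 1107] [-0.0269  0.0013  0.063 ]
[205 188  29  15 391] [-0.0287 -0.0545  0.0387]
[211 261  31  19 499] [ 0.0247 -0.0545  0.0384]
```

View pics/wrist15.png

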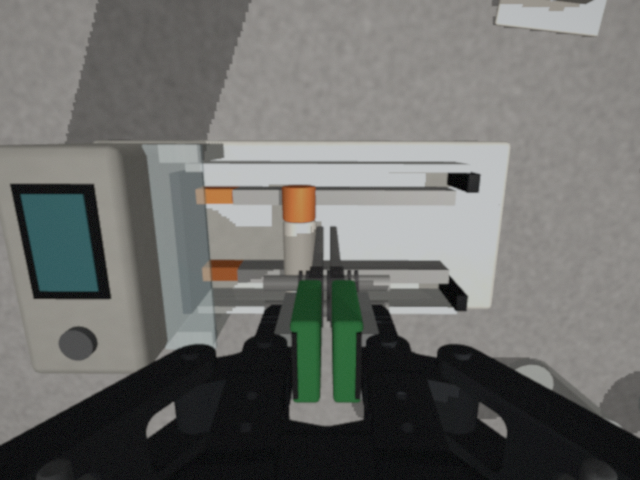

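Request:
{"op": "step_arm", "data": {
  "linear": [
    [0,0,-0.4],
    [0,0,-0.8],
    [0,0,-1.2],
    [0,0,-1.6],
    [0,0,-2.0],
    [0,0,-2.4],
    [0,0,-2.8],
    [0,0,-3.2]
  ],
  "rot": [
    [0,0,0],
    [0,0,0],
    [0,0,0],
    [0,0,0],
    [0,0,0],
    [0,0,0],
    [0,0,0],
    [0,0,0]
  ]
}}

```text
t: 17.7
position: [0.5532, -0.2712, 0.1664]
eef_rot: [-0.495, 0.507, -0.493, -0.505]
contact_force: [0.8, 0.9, -1.1]
finger_gap: 0.199
```

Request:
{"op": "step_arm", "data": {
  "linear": [
    [0,0,-0.2],
    [0,0,-0.4],
    [0,0,-0.6],
    [0,0,-0.8],
    [0,0,-1.0],
    [0,0,-1.2],
    [0,0,-1.4],
    [0,0,-1.6]
  ],
  "rot": [
    [0,0,0],
    [0,0,0],
    [0,0,0],
    [0,0,0],
    [0,0,0],
    [0,0,0],
    [0,0,0],
    [0,0,0]
  ]
}}

```text
t: 18.5
position: [0.5536, -0.2874, 0.1664]
eef_rot: [-0.494, 0.508, -0.493, -0.505]
contact_force: [-0.4, -1.8, -1.1]
finger_gap: 0.204
```

```bash
python3 look.py 16
```

```text
t 18.5 p [ 0.5536 -0.2874  0.1664] gap 0.204 F [-0.4 -1.8 -1.1]
x [ 0.004 -0.001 -1.   ] z [-0.025  1.    -0.001] q [ 0.13  0.43  0.4   1.49 -0.17  1.25  2.15]
tongs tip [-0.     -0.0295  0.0479]
[291 186  15  34 327] [-0.0283 -0.0501  0.0554]
[480 412  25  19 283] [0.1306 0.0901 0.065 ]
```

View pics/wrist16.png

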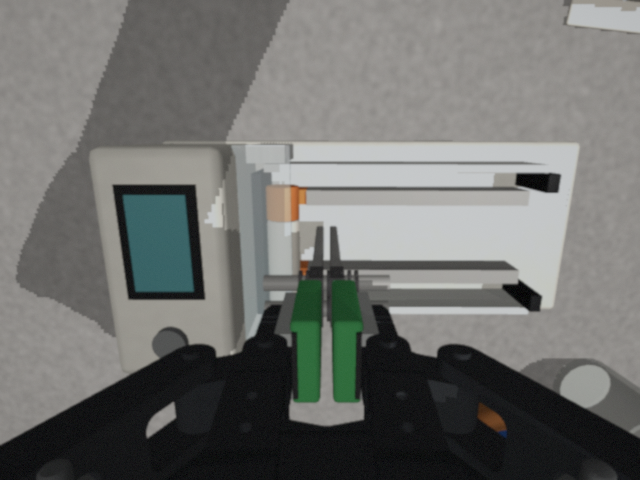

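Run:
```python
from h import *
c=load("wrist16");crop(c,230,150,340,270,"w16c",5)
g=c["color"]
for v in(195,205,215,235,250): print(v,[tuple(int(k) for k in g[v,u]) for u in range(293,308,1)])
for u in(265,298,299,300,301,303): print(u,Rr.inv().apply(ray(c,u,205,.051)-RO).round(4))
```

```text
195 [(188, 112, 62), (184, 109, 60), (177, 103, 56), (168, 98, 54), (159, 92, 49), (162, 100, 55), (176, 116, 62), (188, 129, 70), (192, 134, 75), (193, 135, 76), (190, 132, 74), (179, 121, 69), (165, 118, 88), (162, 143, 130), (167, 162, 157)]
205 [(187, 112, 62), (180, 106, 56), (174, 103, 57), (164, 94, 50), (156, 95, 55), (159, 119, 93), (179, 162, 150), (192, 186, 181), (197, 193, 189), (197, 193, 188), (196, 193, 188), (195, 192, 188), (192, 190, 187), (188, 188, 185), (184, 185, 184)]
215 [(183, 108, 60), (178, 106, 57), (172, 101, 56), (162, 94, 52), (150, 89, 53), (151, 113, 94), (173, 162, 158), (193, 193, 193), (197, 199, 200), (198, 200, 201), (197, 200, 201), (197, 200, 201), (197, 200, 201), (197, 200, 201), (198, 200, 201)]
235 [(147, 143, 135), (145, 141, 133), (139, 134, 128), (133, 130, 121), (125, 123, 115), (122, 118, 112), (134, 131, 125), (149, 146, 140), (155, 152, 144), (154, 152, 144), (153, 150, 143), (153, 151, 144), (154, 151, 144), (154, 152, 145), (153, 152, 144)]
250 [(144, 141, 134), (142, 139, 130), (139, 135, 128), (132, 128, 120), (126, 123, 116), (119, 116, 109), (128, 126, 119), (144, 142, 135), (152, 150, 143), (154, 152, 145), (158, 157, 151), (175, 177, 174), (191, 193, 193), (195, 197, 197), (195, 197, 198)]
265 [-0.0239 -0.0708  0.051 ]
298 [-0.0239 -0.0492  0.051 ]
299 [-0.0239 -0.0485  0.051 ]
300 [-0.0239 -0.0478  0.051 ]
301 [-0.0239 -0.0472  0.051 ]
303 [-0.0239 -0.0459  0.051 ]
```

View pics/w16c.png

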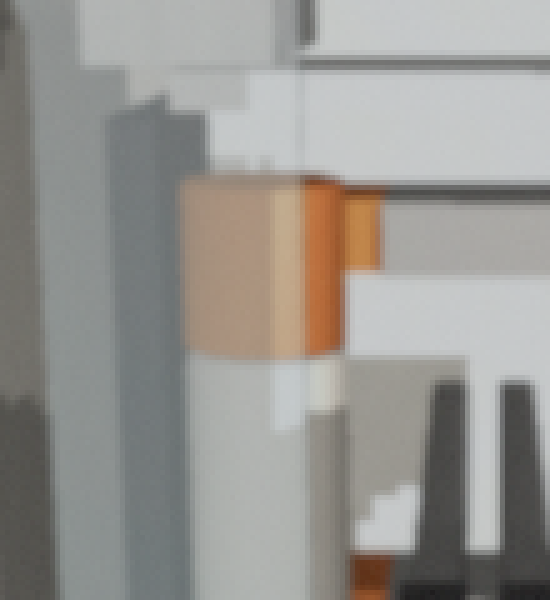

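Request:
{"op": "step_arm", "data": {
  "linear": [
    [0,0,0.7],
    [0,0,1.5],
    [-1,0,2],
    [-3.5,0,2.5],
    [-6.5,0,3],
    [-9.5,0,4],
    [-11,0,5],
    [-11,0,5]
  ],
  "rot": [
    [0,0,0],
    [0,0,0],
    [0,0,0],
    [0,0,0],
    [0,0,0],
    [0,0,0],
    [0,0,0],
    [0,0,0]
  ]
}}

```text
t: 19.35
position: [0.5534, -0.2358, 0.2792]
eef_rot: [-0.495, 0.51, -0.491, -0.504]
contact_force: [-0.5, -0.3, -1.4]
finger_gap: 0.205
```

Request:
{"op": "step_arm", "data": {
  "linear": [
    [0,0,4],
    [0,0.9,8],
    [0,1.8,12],
    [0,2.7,16],
    [0,3.6,20],
    [0,3.6,20]
  ],
  "rot": [
    [0,0,0],
    [0,0,0],
    [0,0,0],
    [0,0,0],
    [0,0,0],
    [0,0,0]
  ],
  "gripper": -0.06
}}

```text
t: 19.95
position: [0.5105, -0.0299, 0.2768]
eef_rot: [-0.492, 0.511, -0.489, -0.508]
contact_force: [-0.7, 0.3, -0.4]
finger_gap: 0.531
```

Run:
```python
from h import *
from station import arm
st=show()
for n in("scene","top","wrist"):
    c=arm.camera(n);cv2.imwrite(f"pics/{n}17.png",c["color"][:,:,::-1]);np.savez(f"pics/{n}17.npz",**c)
    if n=="scene":
        crop(c,100,130,280,280,"s17",4.4);P=cloud(c)
        hsv=cv2.cvtColor(c["color"],cv2.COLOR_RGB2HSV);o=cv2.inRange(hsv,(3,140,80),(18,255,255))>0
        k,l,s_,ce=cv2.connectedComponentsWithStats(o.astype(np.uint8))
        for i in range(1,k):
            if s_[i,4]>30: print(s_[i],Rr.inv().apply(np.median(P[l==i],0)-RO).round(4))
    if n=="wrist":
        R0=Rq(st["eef_rot"]);T=R0.inv().apply(cloud(c).reshape(-1,3)-st["position"]).reshape(480,640,3)
        hsv=cv2.cvtColor(c["color"],cv2.COLOR_RGB2HSV);g=cv2.inRange(hsv,(45,80,40),(75,255,255))>0
        q=T[g&(np.abs(T[...,2])<.04)&(np.abs(T[...,1])<.04)];q=q[q[:,0]<-.03]
        for s in(-1,1): w=q[q[:,2]*s>0];print(np.percentile(w,[3,50,97],axis=0).round(4).tolist())
print(plan((.4625,.0620,.28),toolR(tongR(-3.8))))
```

```text
t 19.95 p [ 0.5105 -0.0299  0.2768] gap 0.531 F [-0.7  0.3 -0.4]
x [ 0.006  0.001 -1.   ] z [-0.037  0.999  0.001] q [-0.25  0.11  0.27  1.62 -0.03  1.41  1.63]
[318   0  23  33 349] [-1.5286 -0.5658 -0.1291]
[623  15  17  40 138] [-1.4121  0.6407  0.0583]
[630  29  10  27  70] [-1.4109  0.6652  0.0327]
[566  38  62  85 770] [-1.4124  0.625  -0.161 ]
[325  46  28  14 184] [-2.359  -0.9707 -0.6941]
[611  79  29  42 184] [-1.4095  0.7221 -0.1546]
[   0  156   82   53 1779] [ 0.0812 -0.3433  0.032 ]
[170 193  14  21 162] [-0.0248 -0.0501  0.0515]
[150 281  39  43 706] [0.1682 0.1254 0.0543]
[[-0.0409, -0.0125, -0.0295], [-0.0397, 0.0026, -0.0249], [-0.0313, 0.0134, -0.0209]]
[[-0.0407, -0.0128, 0.0072], [-0.0396, 0.0023, 0.0111], [-0.0314, 0.0131, 0.0156]]
(array([-0.32,  4.62, 10.07]), array([ 5.38, -0.13,  0.44]))
```

View pics/s17.png

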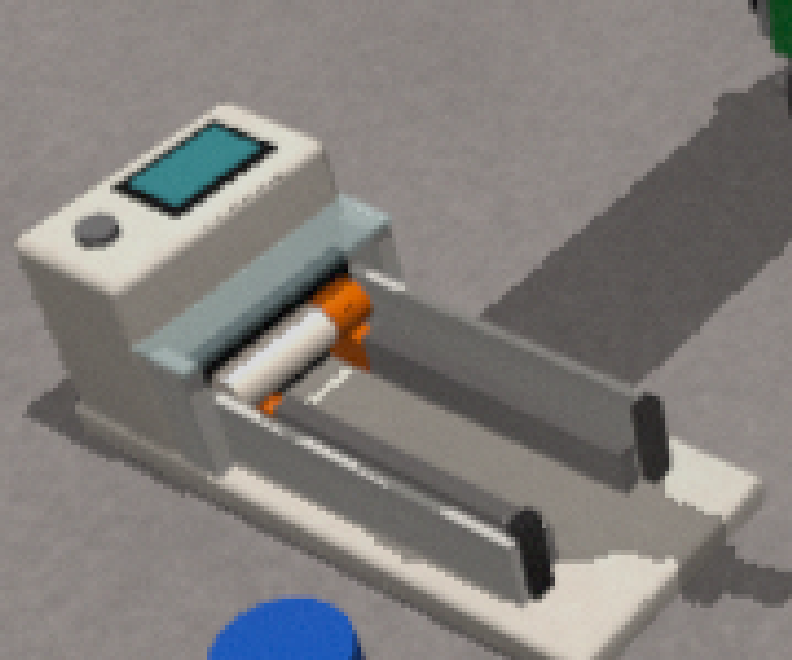

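View pics/top17.png

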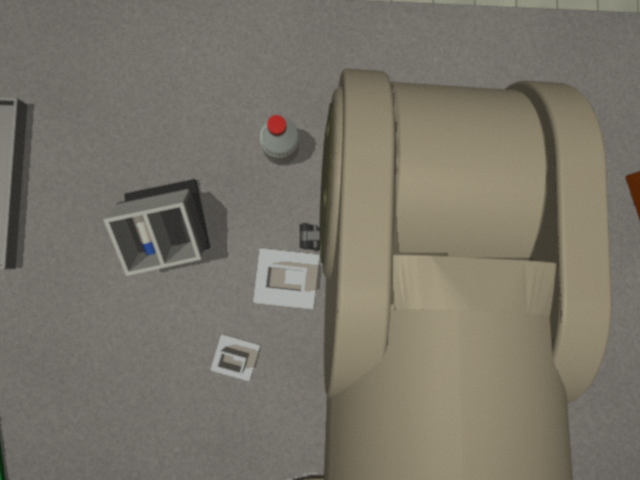

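View pics/wrist17.png

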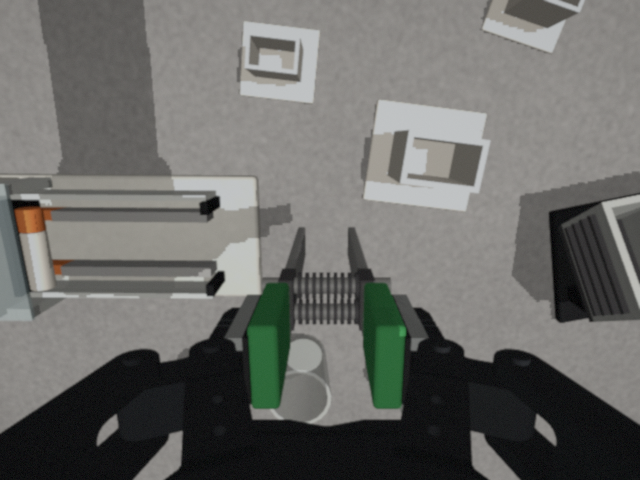

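Request:
{"op": "step_arm", "data": {
  "linear": [
    [-0.3,1.2,3],
    [-0.3,2.4,6],
    [-0.3,3.6,8],
    [-0.3,4.6,10],
    [-0.3,4.6,10],
    [-0.3,4.6,10]
  ],
  "rot": [
    [2,0,0],
    [4,0,0],
    [5.4,0,0.4],
    [5.4,0,0.4],
    [5.4,0,0.4],
    [5.4,0,0.4]
  ]
}}

```text
t: 20.7
position: [0.463, 0.06, 0.2793]
eef_rot: [0.516, -0.483, 0.517, 0.482]
contact_force: [0.5, -0.9, -1.6]
finger_gap: 0.531
```

Run:
```python
from h import *
from station import arm
st=show();
c=arm.camera("wrist");cv2.imwrite(f"pics/wrist18.png",c["color"][:,:,::-1]);np.savez(f"pics/wrist18.npz",**c)
R0=Rq(st["eef_rot"]);T=R0.inv().apply(cloud(c).reshape(-1,3)-st["position"]).reshape(480,640,3)
hsv=cv2.cvtColor(c["color"],cv2.COLOR_RGB2HSV);g=cv2.inRange(hsv,(45,80,40),(75,255,255))>0
q=T[g&(np.abs(T[...,2])<.04)&(np.abs(T[...,1])<.04)];q=q[q[:,0]<-.03]
for s in(-1,1): w=q[q[:,2]*s>0];print(np.percentile(w,[3,50,97],axis=0).round(4).tolist())
t=load("top17");a=t["color"][240:315,245:330,::-1];cv2.imwrite("pics/tc17.png",cv2.resize(a,None,fx=8,fy=8,interpolation=cv2.INTER_CUBIC))
```

```text
t 20.7 p [0.463  0.06   0.2793] gap 0.531 F [ 0.5 -0.9 -1.6]
x [ 0.    -0.003 -1.   ] z [ 0.068  0.998 -0.003] q [-0.37  0.01  0.17  1.71  0.    1.42  1.31]
[[-0.0406, -0.0123, -0.0235], [-0.0394, 0.0028, -0.019], [-0.0315, 0.0137, -0.015]]
[[-0.0405, -0.0124, 0.0132], [-0.0393, 0.0027, 0.017], [-0.0315, 0.0137, 0.0216]]
```

View pics/wrist18.png

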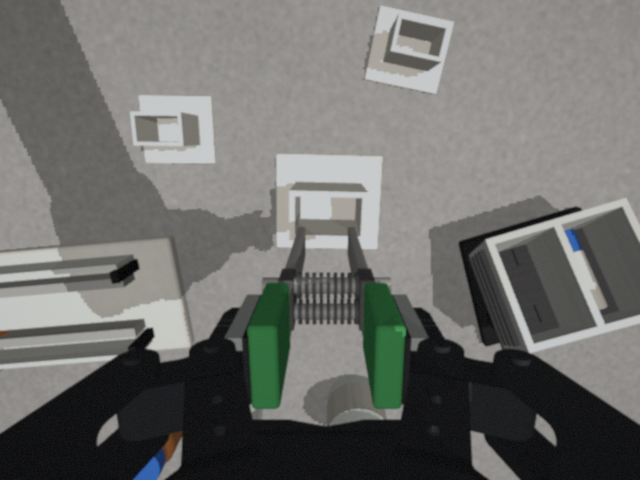

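View pics/tc17.png

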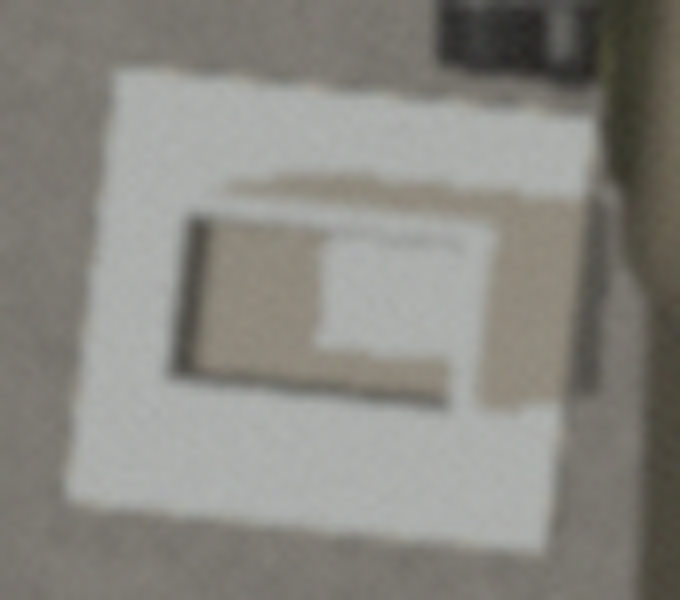

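Run:
```python
from h import *
t=load("top17");f=lambda p,z:ray(t,(p[0]+.5)/8-.5+245,(p[1]+.5)/8-.5+240,z)
A=[f(p,.08) for p in((187,215),(170,378),(449,407))];print(np.array(A).round(4));print("inner ctr",((A[0]+A[2])/2).round(4),"len",np.linalg.norm(A[2]-A[1]),np.linalg.norm(A[0]-A[1]))
d=A[1]-A[2];print("yaw",np.degrees(np.arctan2(-d[0],d[1])))
B=[f(p,.003) for p in((115,70),(598,115),(545,552),(66,500))];print("plate ctr",np.mean(B,0).round(4))
print(plan((.4628,.0615,.125),toolR(tongR(-3.8))))
```

```text
[[0.482  0.0883 0.08  ]
 [0.4486 0.0908 0.08  ]
 [0.4435 0.0336 0.08  ]]
inner ctr [0.4627 0.0609 0.08  ] len 0.057430093173704407 0.03349655831045161
yaw -5.028114439381391
plate ctr [0.4628 0.0612 0.003 ]
(array([15.43,  0.05,  0.24]), array([-0.16, -0.16,  0.03]))
```

Request:
{"op": "step_arm", "data": {
  "linear": [
    [2.5,0,0],
    [5,0,0],
    [6.9,0,0],
    [6.9,0,0],
    [6.9,0,0]
  ],
  "rot": [
    [0,0,0],
    [0,0,0],
    [0,0,0],
    [0,0,0],
    [0,0,0]
  ]
}}

```text
t: 21.25
position: [0.4635, 0.0582, 0.2106]
eef_rot: [0.517, -0.483, 0.518, 0.481]
contact_force: [0.2, 0.0, -0.9]
finger_gap: 0.527
```

Run:
```python
from h import *
from station import arm
st=show();
c=arm.camera("wrist");cv2.imwrite(f"pics/wrist19.png",c["color"][:,:,::-1])
R0=Rq(st["eef_rot"]);print("tip",st["position"]+R0.apply([.116,0,0]))
print(plan((.4627,.061,.126),toolR(tongR(-4))))
```

```text
t 21.25 p [0.4635 0.0582 0.2106] gap 0.527 F [ 0.2  0.  -0.9]
x [-0.    -0.003 -1.   ] z [ 0.071  0.997 -0.003] q [-0.36  0.05  0.18  1.82 -0.01  1.27  1.31]
tip [0.46351228 0.05779575 0.09459832]
(array([8.53, 0.15, 0.26]), array([-0.05, -0.16,  0.09]))
```

View pics/wrist19.png

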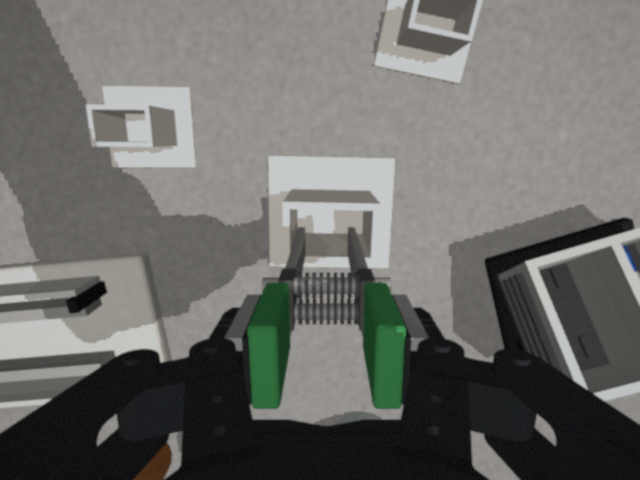

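Request:
{"op": "step_arm", "data": {
  "linear": [
    [0,0.1,0.3],
    [1,0.1,0.3],
    [2.5,0.1,0.3],
    [4,0.1,0.3],
    [4,0.1,0.3],
    [4,0.1,0.3]
  ],
  "rot": [
    [0,0,0],
    [0,0,0],
    [0,0,0],
    [0,0,0],
    [0,0,0],
    [0,0,0]
  ]
}}

```text
t: 21.9
position: [0.4632, 0.0616, 0.1714]
eef_rot: [0.517, -0.483, 0.518, 0.481]
contact_force: [-0.3, 0.2, -0.9]
finger_gap: 0.533
```

Run:
```python
from h import *
st=show();print(plan((.4627,.061,.126),toolR(tongR(-4))))
```

```text
t 21.9 p [0.4632 0.0616 0.1714] gap 0.533 F [-0.3  0.2 -0.9]
x [ 0.001 -0.003 -1.   ] z [ 0.071  0.998 -0.003] q [-0.37  0.08  0.17  1.88 -0.01  1.18  1.31]
(array([ 4.54,  0.05, -0.05]), array([-0.04, -0.16,  0.08]))
```

Request:
{"op": "step_arm", "data": {
  "linear": [
    [1.2,0,0],
    [2.4,0,0],
    [3.6,0,0],
    [4.6,0,0],
    [4.6,0,0],
    [4.6,0,0]
  ],
  "rot": [
    [0,0,0],
    [0,0,0],
    [0,0,0],
    [0,0,0],
    [0,0,0],
    [0,0,0]
  ]
}}

```text
t: 22.5
position: [0.4631, 0.0614, 0.1252]
eef_rot: [0.517, -0.483, 0.518, 0.481]
contact_force: [-0.4, -0.1, -1.5]
finger_gap: 0.53
```

Request:
{"op": "step_arm", "data": {
  "linear": [
    [0.15,0,0],
    [0.3,0,0],
    [0.3,0,0]
  ],
  "rot": [
    [0,0,0],
    [0,0,0],
    [0,0,0]
  ]
}}

```text
t: 22.8
position: [0.4632, 0.0614, 0.1222]
eef_rot: [0.517, -0.483, 0.518, 0.481]
contact_force: [-0.7, -0.1, -1.2]
finger_gap: 0.529
```

Request:
{"op": "step_arm", "data": {
  "linear": [
    [0.1,0,0],
    [0.2,0,0],
    [0.2,0,0]
  ],
  "rot": [
    [0,0,0],
    [0,0,0],
    [0,0,0]
  ]
}}

```text
t: 23.1
position: [0.4646, 0.0614, 0.1219]
eef_rot: [0.518, -0.484, 0.517, 0.48]
contact_force: [-0.7, -1.4, 7.9]
finger_gap: 0.53
```

Request:
{"op": "step_arm", "data": {
  "linear": [
    [-0.1,0,0],
    [-0.1,0,0],
    [-0.1,0,0],
    [-0.1,0,0],
    [-0.1,0,0]
  ],
  "rot": [
    [0,0,0],
    [0,0,0],
    [0,0,0],
    [0,0,0],
    [0,0,0]
  ],
  "gripper": -0.7
}}

```text
t: 23.6
position: [0.4645, 0.0614, 0.1227]
eef_rot: [0.518, -0.484, 0.517, 0.48]
contact_force: [-0.1, -0.3, 0.3]
finger_gap: 0.853
```

Run:
```python
from h import *
from station import arm
st=show();
c=arm.camera("wrist");cv2.imwrite(f"pics/wrist20.png",c["color"][:,:,::-1])
```

```text
t 23.6 p [0.4645 0.0614 0.1227] gap 0.853 F [-0.1 -0.3  0.3]
x [ 0.004 -0.003 -1.   ] z [ 0.071  0.997 -0.002] q [-0.36  0.13  0.17  1.94 -0.02  1.07  1.32]
```

View pics/wrist20.png

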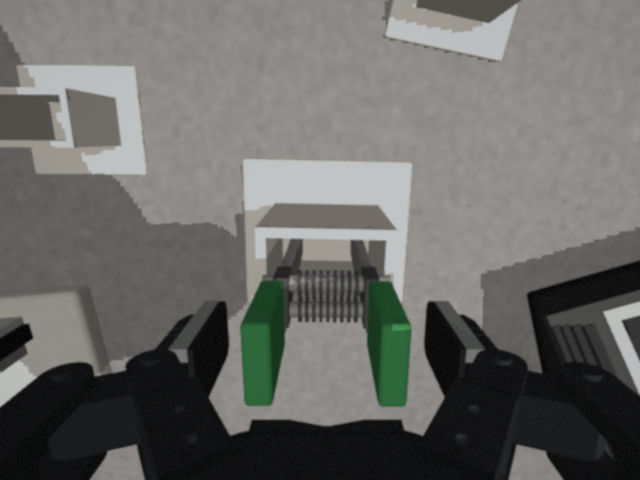

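Both fingers are clear of the green pads (pads near x=265 and 388, fingers near 200 and 455). I'll retreat straight up.

Request:
{"op": "step_arm", "data": {
  "linear": [
    [-1,0,0],
    [-3,0,0],
    [-6,0,0],
    [-9,0,0],
    [-12,0,0],
    [-15,0,0],
    [-15,0,0],
    [-15,0,0]
  ],
  "rot": [
    [0,0,0],
    [0,0,0],
    [0,0,0],
    [0,0,0],
    [0,0,0],
    [0,0,0],
    [0,0,0],
    [0,0,0]
  ]
}}

```text
t: 24.45
position: [0.4643, 0.0618, 0.2737]
eef_rot: [0.518, -0.484, 0.516, 0.48]
contact_force: [-0.3, 0.1, -0.8]
finger_gap: 0.848
```

Run:
```python
from h import *
from station import arm
st=show();
for n in("scene","wrist"):
    c=arm.camera(n);cv2.imwrite(f"pics/{n}21.png",c["color"][:,:,::-1]);P=cloud(c)
    hsv=cv2.cvtColor(c["color"],cv2.COLOR_RGB2HSV);g=cv2.inRange(hsv,(45,80,40),(75,255,255))>0
    for a,b in((.06,.12),(.0,.06)):
        q=P[g&(P[...,1]>a)&(P[...,1]<b)&(P[...,2]>.15)&(P[...,2]<.17)&(P[...,0]>.4)&(P[...,0]<.52)]
        print(n,np.median(q,0).round(4),np.percentile(q[:,2],98).round(4))
    if n=="scene": crop(c,100,100,420,310,"s21",2.4)
```

```text
t 24.45 p [0.4643 0.0618 0.2737] gap 0.848 F [-0.3  0.1 -0.8]
x [ 0.006 -0.002 -1.   ] z [ 0.071  0.997 -0.002] q [-0.37  0.02  0.17  1.72  0.    1.4   1.3 ]
scene [0.4689 0.0849 0.1604] 0.1629
scene [0.4619 0.0432 0.1612] 0.1626
wrist [0.4639 0.0801 0.1615] 0.1629
wrist [0.4604 0.0404 0.1616] 0.163
```

View pics/s21.png

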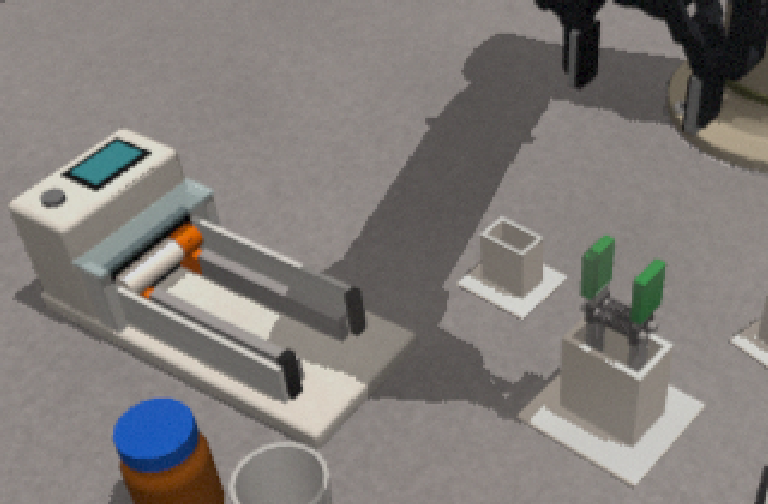

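View pics/wrist21.png

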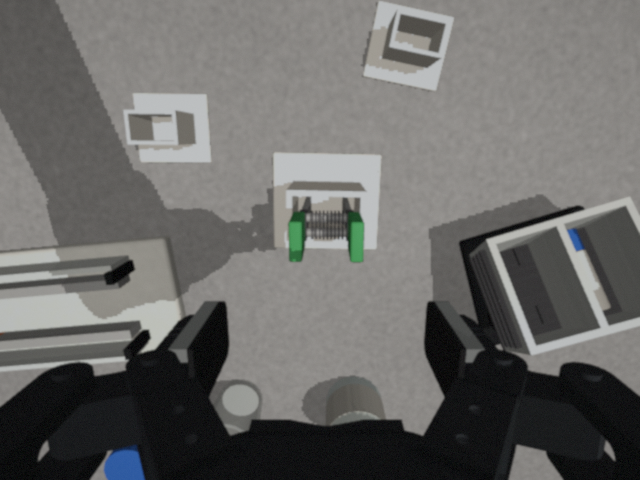

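```bash
python3 -c "
from station import arm
print(arm.get_state()['t']);print(arm.job_done())"
```

```text
24.55
the job is handed in; nothing more can be done
None
```

I completed the task and handed it in at about 24.6 s of the 66 s allowed. The hand-in reports no verdict, so the checks below are my own measurements.

**What I did:** I took the tongs from the largest caddy and tilted them 28° into the slot. I gripped the orange-capped vial, lifted it out and set it level across the rails about 85 mm up the reader. After letting go, I shut the tongs and pushed the vial at 20–40 mm/s until it dropped into the nest. Then I stood the tongs back in the caddy and withdrew the arm.

**Last checks:**
- **Vial:** it lies in the nest, with its centre measured about 1.5 mm from the nest middle across the vial. I judged the drop from the pictures and did not measure its height directly.
- **Tongs:** they stand upright and released. Both pads are at the same height, with their tops at 161 mm as at the start, and the tips are within a few mm of the caddy centre.
- **Arm:** the gripper is open and about 11 cm above the tongs. Contact forces never went above about 9 N.
- **Other objects:** the bottle, beaker, jar and blue-capped vial were never approached. In the pictures they look unmoved.

**Disagreements:**
- The gripper opening read about 5 mm less than the stated pad width, both on the vial and with the tongs shut. I took this as a constant offset.
- The scene camera placed things about 2 mm further in y than the other two cameras.
- Joint 2 sat at its −0.25 rad limit for a moment above the block, so that pose was reached only to about 5 mm. I corrected this before going into the slot.

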